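# Dry the washed rings: load the drawer, shut it, press start to its click

### The arm

A 6-joint arm with a two-finger parallel gripper is mounted at the origin on a cart in front of the work surface, level with it; the furniture and walls round the work are solid. World frame = base frame: x ahead of the robot, y to its left, z up, the work surface at z = 0. Lengths are in mm, angles in rad, forces in N, time in s.
With the tool pointing down it reaches from about 275 to 1000 mm from the base axis. Payload 8.4 kg.
Tool frame: the origin (TCP) lies on the centre line of the jaws, within the pads' length; the fingertips stand r.tip_reach ahead of it and the grasp point (between the pads) lies 3 mm ahead of it (r.tip_reach is the distance from the TCP to the fingertips, in mm); z points along the fingers, y is the direction in which the jaws open and shut (so a half turn about z gives the same grasp; the last joint's range is limited). The gripper opens to 85 mm and grips with 20 to 120 N. Pads are 22 mm wide; open, the fingers measure 114 mm over their backs; the gripper's body (76 mm by 85 mm) begins 54 mm behind the grasp point. The pads swing forward as they close: fully open they stand 13 mm farther back than shut.
Start: joints at [1.311, 0.353, 1.633, -0, 1.155, -0.002], TCP at [159.345, 604.349, 253.281] pointing down, gripper open.
Joint ranges: [-2.63, 2.63], [-0.92, 2.1], [0.06, 2.66], [-1.3, 4.44], [0, 2.69], [-3.02, 3.02]. Speed limits (rad/s): [2.22, 2.22, 2.79, 3.14, 3.14, 3.14].

### API

Orientations are given as [roll, pitch, yaw] about the fixed x, y, z axes, in that order (R = Rz(yaw) Ry(pitch) Rx(roll)).
In Python, from rig import sense, optics, r, nets gives the robot as it stands. The module is installed in compiled form; this text tells all that it offers.
- The arm moves only by the tool carry_out, never from a script. Its argument "increments" is a list that holds one entry, the list of rows, each a list of 6 numbers: the shift along the tool's x, y, z normalised to -1 to 1, where 1 is 40 cm, then the turn, a rotation vector about the tool's x, y, z normalised to -1 to 1, where 1 is 60 degrees. A call has 1 to 5 rows; each row is the pose to reach, as a shift and turn from the pose commanded when the call began, along the tool's axes at that moment; what a row does not reach only later rows make up. A row lasts 1/12 s, in which the tool goes at most 41.7 mm and 7.16 degrees, less where a joint would pass 70% of its speed; a pose out of reach is approached as far as the arm can. A call with a number of a shift or a turn outside -1 to 1 is refused whole. A call with a gripper value outside its range is refused whole. "hand" is the closure, from 0 (fully open) to 1 (shut), set as the call begins (left out, the last holds). The fingers move at their own pace and stop on an object; "squeeze" is the grip in N (left out, the last holds). Time passes only in rows, so rows that repeat a pose let the fingers close. It gives the time, the measured TCP pose, the force and the opening at its end, in the units of the state.
- sense(): the state, without advancing time (a new reading comes with each control period).
- optics.grab_frame(name): name is "side" or "top"; returns a dict with "img" (480x640x3 uint8, red, green, blue), "range_z" (480x640 float32, mm along the optical axis (not along the pixel's ray), 0 where there is no reading), "fov_y" (degrees; the focal length in pixels is half the picture's height over the tangent of half this angle, whatever the lens; pixels are square), "cx", "cy" (the principal point, pixels), "k1" (the pictures are not rectified: a ray, as slopes to the right and down, at radius r is drawn at 1 + k1 r^2 times it, then the intrinsics apply), "R" (3x3) and "t" (3): a world point X has camera coordinates R X + t. Camera axes: x right, y down, z forward; pixel columns grow to the right and rows downward; lengths in mm; the calibration is good to about 2 mm. A picture is of the moment at which its call begins.
- r.sign_off(): hands the job in, once; it reports no verdict.
Trained networks look in the newest picture that a camera, given by its name, has taken for a name from the list of things; names that differ only in an ending like _2 or _b are one class to them, and where a whole thing is asked for, a point or a joint stands for the part that bears it (a point fixed in the world has none). Each returns a list of dicts, best first, with "confidence" (0 to 1); they miss things now and then, are a little off and sometimes report something else, mostly with a low value. They report only what shows in the picture. A call takes as long as a camera call. They do not tell look-alikes from the thing itself.
- nets.trace(target, camera): "mask" (480x640 bool, what is visible of it).
- nets.tip_of(target, camera): "point" ([x, y, z] in mm, in world coordinates, good to about 4 mm: a listed point, or the origin of a listed thing).
The state is a dict: "clock": time; "qpos": joint angles; "qvel": joint speeds; "joint_efforts": joint torques, N m; "eef_pos": TCP position; "tcp_rot": TCP orientation; "contact_force": force on the tool from outside, world axes, zero at the start; "wrist_torque": the same for the moment, N m; "opening": opening from 0.0 (shut) to 1.0 (fully open).
Only numpy, scipy, OpenCV 4.12 (cv2) and the standard library are available. Lean on these libraries where they do the work, as an engineer would, in place of code of your own. Each camera call takes 0.05 s, during which the arm holds its last target.

### The job

Pick the small dish of rings out of the row of things on the right of the bench, keep it level and set it down (no dropping) in the open drawer of the drying unit, and slide the drawer fully shut. Only then press the round start key on top of the unit straight down just until you feel it click, its force suddenly dropping, push it no further, and let it come back up. Do not press the other two keys, and leave the larger dish, the loupe and the white-lidded pot where they stand.

Things in the scene. Friction and masses are not known exactly. Their poses are not given: they have to be found in the camera images.
- rings_mid (a point): centre, half-way up, of the small round brass-coloured dish of rings: 49 mm across the rim, 13 mm high, walls vertical, about 50 g; its z axis points up out of the dish. It stands on the bench (z = 0) in a slanting row of three things beside two cups, 65 to 105 mm from its neighbours; its place in the row varies
- stones_mid (a point): centre, half-way up, of the larger, lower round dish of stones: 61 mm across, 10 mm high; stands in the same row; leave it alone
- loupe_mid (a point): centre, half-way up, of the black loupe standing on its flange: 38 mm across, 32 mm high; in the same row; leave it alone
- pot_mid (a point): centre, half-way up, of the pot with a white lid: 45 mm across, 25 mm high; stands in the middle of the bench, off the row; leave it alone
- bench_lamp: fixed bench lamp, an obstacle on the right: its arm runs from the bench's right edge at about x = 0.01, y = -0.70 up to x = 0.36, y = -0.45, z = 0.28 and on to x = 0.53, y = -0.40, z = 0.37; its shade hangs over x = 0.53 to 0.71, y = -0.49 to -0.30, from z = 0.15 to 0.25, right of the row. Pass above it (fingertips over z = 0.40) or left of it; this origin lies on the bench below its elbow
- pen_cup: fixed cup of pens, an obstacle: 51 mm across, 67 mm high, the pens taller; origin at the centre of its underside; stands left of the near end of the row, between it and the middle of the bench
- yellow_cup: fixed yellow cup, an obstacle: 53 mm across, 57 mm high, origin at the centre of its underside; stands left of the middle and far end of the row, its side as near as 35 mm to the centre of a thing in the row
- unit: fixed drying unit, a grey cabinet 160 (x) x 150 (y) x 70 (z) mm, origin at the centre of its underside on the bench; its front with the drawer faces its own -x (about the world's -y, to the robot's right). Top slab at z = 70 mm, on it a flat key panel (top at z = 73 mm) along the front edge with three keys in a row along y, 40 mm in front of the origin (at x = -40 mm), at y = -46, 0 and +46 mm; which key is where varies
- unit_drawer0 (a joint): how far the drawer stands open, in m: 0 = fully shut, at most 0.1016; it opens along the unit's -x and starts at 0.09 or more. Slides with about 1 N friction and stays where it is left
- drawer_floor (a point): centre of the drawer's inner floor; moves with the drawer, axes as the unit's. Inside 115 (x) x 108 (y) mm, side walls 26 mm high above this point, front panel 36 mm high. Part of the drawer is still under the cabinet's top: free from above is only x from -57 mm to (opening - 64 mm)
- unit_drawer0_handle (a point): middle of the drawer's handle, a level steel bar 11 mm thick and 75 mm long along the unit's y, 39 mm above the bench, standing 35 mm off the drawer's front; a push on it along the unit's +x shuts the drawer. Fixed bottles up to 90 mm high stand close beside the unit and its drawer on the unit's -y side
- key_round_top (a point): centre of the top face of the round start key: 26 mm diameter, standing 12 mm above the panel; moves down with the key
- key_round (a joint): how far the round start key is pressed, in m, 0 = up, hard stop at 0.009. Snap dome: its force is 1.8 N at rest, rises to 5.9 N at 2.8 mm, then drops (the click) to 2.2 N at 6 mm and is still below 4 N at 7.5 mm. Clicked from 3.8 mm on; pressed too far beyond 7.5 mm. Comes back up by itself
- key_square_top (a point): centre of the top face of the square key, 22x22 mm, 12 mm above the panel; not to be pressed
- key_square (a joint): how far the square key is pressed, in m, 0 = up
- key_bar_top (a point): centre of the top face of the narrow bar key, 30 mm along the unit's x, 12 mm along y, 12 mm above the panel; not to be pressed
- key_bar (a joint): how far the bar key is pressed, in m, 0 = up
Things that resemble listed ones, but are neither listed nor needed, are in the scene too. What is shaped like the part that bears rings_mid but orange is not meant.

How it is judged (in metres and radians):
On the way, in this order (a step that is already met when the one before it is completed fails the run):
1. the dish of rings stands in the drawer, let go (x of rings_mid in the frame of drawer_floor between -0.045 and 0.045 m and y of rings_mid in the frame of drawer_floor between -0.042 and 0.042 m and z of rings_mid in the frame of drawer_floor between 0.002 and 0.012 m and angle between rings_mid's own z axis and vertical below 0.12 rad and contact force between the fingers and rings below 0.05 N and linear speed of rings below 0.05 m/s), for 0.2 s.
2. the drawer is fully shut with the dish in it (x of rings_mid in the frame of drawer_floor between -0.045 and 0.045 m and y of rings_mid in the frame of drawer_floor between -0.042 and 0.042 m and z of rings_mid in the frame of drawer_floor between 0.002 and 0.012 m and angle between rings_mid's own z axis and vertical below 0.12 rad and value of joint unit_drawer0 below 0.004 m), for 0.2 s.
3. the round key is pressed past its click (value of joint key_round above 0.0038 m and value of joint unit_drawer0 below 0.004 m), for 0.04 s.
At the end, for the whole second after the job is handed in: The dish of rings stands level (within 0.12 rad) and at rest on the drawer's floor, the drawer is shut to within 4 mm, and all three keys are up (within 1.5 mm) after the round one was pressed to its click (all of step 2 and contact force between the fingers and rings below 0.05 N and linear speed of rings below 0.02 m/s and value of joint each of key_round, key_square, key_bar below 0.0015 m); the robot touches nothing.
It fails at once if the round key is pressed far past its click (beyond 7.5 mm) (value of joint key_round above 0.0075 m).
It fails at once if the round key is pressed (over 2 mm) while the drawer is open (value of joint key_round above 0.002 m and value of joint unit_drawer0 above 0.008 m).
It fails at once if another key is pressed by more than 2 mm (value of joint any of key_square, key_bar above 0.002 m).
It fails at once if the dish of rings is tipped by more than 0.5 rad or dropped (moves faster than 0.6 m/s untouched) (angle between rings_mid's own z axis and vertical above 0.5 rad or (contact force between the fingers and rings below 0.01 N and linear speed of rings above 0.6 m/s)).
It fails at once if the larger dish, the loupe or the pot is moved by more than 15 mm (distance of any of stones_mid, loupe_mid, pot_mid from where it was at the start of the episode above 0.015 m).
It also fails if it takes over 64 s, if anything falls off the work surface, if the arm or the gripper's body presses on something with over 40 N, if the wrist force passes 120 N, or if a joint passes its speed limit or range.

## Working session

There is one attempt and no reset: what is moved stays moved. The work goes in short steps, Python scripts to look and compute and a tool call to move; the robot and the scene stay as the last step left them, time stands still between calls to the robot, and variables do not carry over. Pictures are saved under pics/ and viewed, and the job is handed in when it is done.

Besides the shell and the picture viewer there is one more tool, called after "Request:" in YAML: its name, and indented under it one key for each argument. carry_out: Moves the arm, as the interface text tells. Its arguments: {"type":"object","properties":{"increments":{"type":"array","items":{"type":"array","items":{"type":"array","items":{"type":"number","minimum":-1,"maximum":1}}}},"hand":{"type":"number"},"squeeze":{"type":"number"}},"required":["increments"]}

```bash
mkdir -p pics; ls; cat > h.py <<'E'
import numpy as np, cv2
from rig import sense, optics, r, nets
from scipy.spatial.transform import Rotation as Rot
def intr(f):
    fl=240/np.tan(np.radians(f["fov_y"]/2)); return fl
def px2w(f,u,v,z=None):
    fl=intr(f); xd=(np.asarray(u,float)-f["cx"])/fl; yd=(np.asarray(v,float)-f["cy"])/fl
    x,y=xd.copy(),yd.copy()
    for _ in range(20):
        s=1+f["k1"]*(x*x+y*y); x=xd/s;y=yd/s
    d=np.stack([x,y,np.ones_like(x)],-1)
    R=np.array(f["R"]);t=np.array(f["t"]); c=-R.T@t
    dw=d@R
    if z is not None:  # intersect plane z
        k=(z-c[2])/dw[...,2]; return c+dw*k[...,None]
    zz=f["range_z"][np.asarray(v,int),np.asarray(u,int)]
    return c+dw*zz[...,None]
def w2px(f,X):
    c=np.asarray(X)@np.array(f["R"]).T+np.array(f["t"]); x=c[...,0]/c[...,2];y=c[...,1]/c[...,2]
    s=1+f["k1"]*(x*x+y*y); fl=intr(f)
    return np.stack([x*s*fl+f["cx"],y*s*fl+f["cy"]],-1)
def cloud(f):
    v,u=np.mgrid[0:480,0:640]; P=px2w(f,u,v); return P, f["range_z"]>0
def save(f,n): cv2.imwrite("pics/"+n,f["img"][...,::-1])
E
python3 - <<'E'
from h import *
print(sense()); print(r.tip_reach)
for c in ("side","top"):
    f=optics.grab_frame(c); save(f,c+"0.png")
    print(c,{k:f[k] for k in("fov_y","cx","cy","k1")},np.array(f["R"]).round(3).tolist(),f["t"])
    for n in ["rings_mid","stones_mid","loupe_mid","pot_mid","pen_cup","yellow_cup","unit","drawer_floor","unit_drawer0_handle","key_round_top","key_square_top","key_bar_top"]:
        print(n,[(np.round(d["point"],1).tolist(),round(d["confidence"],2)) for d in nets.tip_of(n,c)])
E
```

```text
pics
{'clock': 0.0, 'qpos': array([ 1.31059742e+00,  3.53678007e-01,  1.63416484e+00, -7.13163427e-06,
        1.15520348e+00, -2.38152249e-03]), 'qvel': array([-0.00127772, -0.00080061,  0.00182171,  0.0014117 ,  0.00172598,
        0.00038191]), 'joint_efforts': array([ 8.87603983e-05, -6.05252910e+01, -3.42074561e+01,  9.60874763e-05,
        9.48467787e-03,  2.55193788e-05]), 'eef_pos': array([159.2277421 , 603.89545892, 252.52987835]), 'tcp_rot': array([-3.14013897e+00,  3.05839895e-06,  2.88377816e+00]), 'contact_force': array([-0.82010373,  0.21112242, -0.20965127]), 'wrist_torque': array([-0.05131871,  0.0103802 ,  0.02415942]), 'opening': 0.9951306319190364}
22.0
side {'fov_y': 46.81988758402222, 'cx': 319.45265680693586, 'cy': 239.7865385185141, 'k1': -0.12249466480776272} [[0.847, -0.531, -0.01], [-0.34, -0.526, -0.78], [0.409, 0.664, -0.626]] [-503.56719179  221.60877991 1249.92216986]
rings_mid [([761.4, 33.2, 11.1], 0.6), ([660.5, -71.4, 10.8], 0.54), ([563.5, -221.2, 8.6], 0.35)]
stones_mid [([461.6, 203.5, 24.0], 0.64)]
loupe_mid []
pot_mid [([558.2, -57.6, 9.1], 0.73
[... 535 characters left out ...]
, -0.007], [-0.91, -0.235, -0.342], [0.329, 0.093, -0.94]] [-213.76266986  505.19385521 1693.6911534 ]
rings_mid [([559.6, -224.4, 4.0], 0.67), ([660.7, -80.8, 3.1], 0.55), ([758.8, 37.5, 6.7], 0.47)]
stones_mid [([491.6, -269.9, 4.0], 0.71)]
loupe_mid [([628.9, -176.1, 17.2], 0.44)]
pot_mid [([559.4, -58.2, 11.5], 0.43)]
pen_cup []
yellow_cup [([495.8, -266.0, 3.5], 0.42)]
unit [([468.3, 310.7, -0.9], 0.83), ([468.6, 261.8, 82.4], 0.24)]
drawer_floor [([462.5, 207.2, 17.2], 0.85)]
unit_drawer0_handle [([456.4, 93.4, 38.3], 0.58), ([469.3, 315.4, -1.9], 0.53)]
key_round_top [([466.3, 264.4, 83.4], 0.56)]
key_square_top [([418.6, 263.2, 83.0], 0.62)]
key_bar_top [([513.6, 261.7, 83.0], 0.61)]
```

View pics/side0.png

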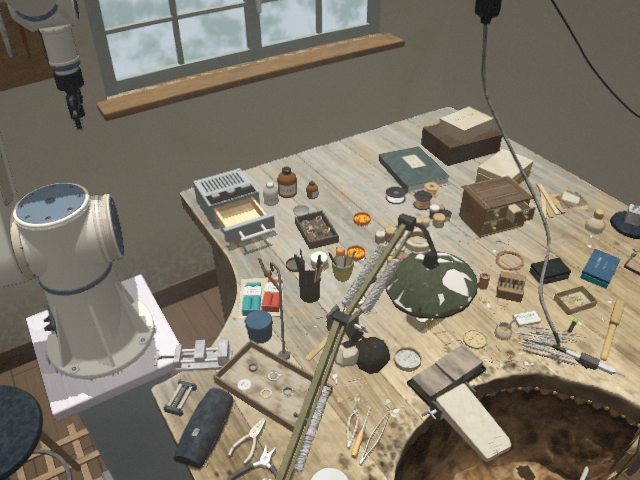

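View pics/top0.png

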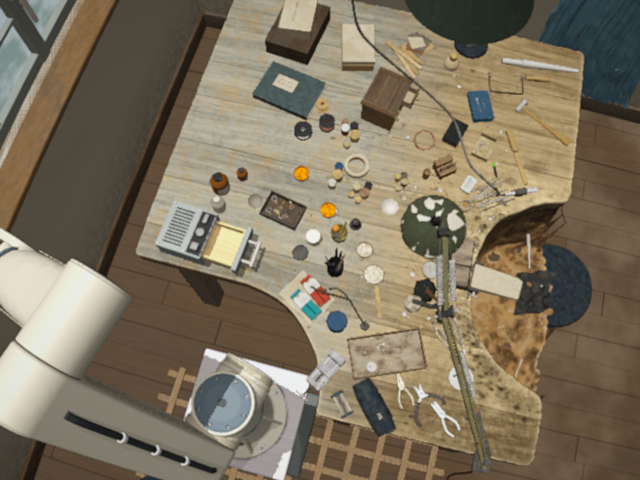

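```bash
python3 - <<'E'
from h import *
for c,(x0,y0,w,h) in {"top":(280,180,140,120),"side":(280,190,170,140)}.items():
    im=cv2.imread(f"pics/{c}0.png")[y0:y0+h,x0:x0+w]
    cv2.imwrite(f"pics/z_{c}.png",cv2.resize(im,None,fx=4.5,fy=4.5,interpolation=cv2.INTER_CUBIC)[:600])
im=cv2.imread("pics/top0.png")[190:280,150:270]; cv2.imwrite("pics/z_unit.png",cv2.resize(im,None,fx=6,fy=6,interpolation=cv2.INTER_CUBIC))
E
```

```text
(no output)
```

View pics/z_top.png

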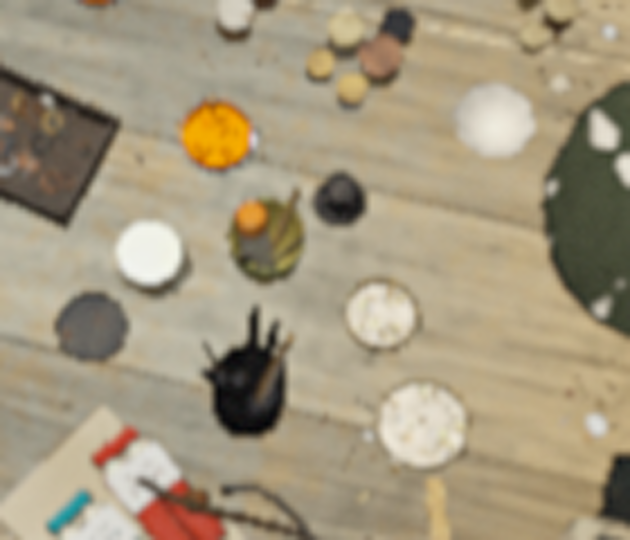

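View pics/z_side.png

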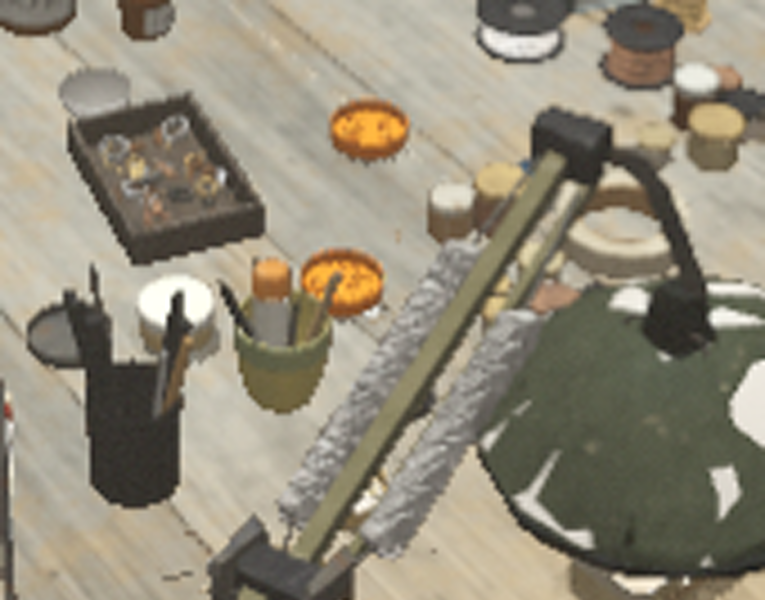

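View pics/z_unit.png

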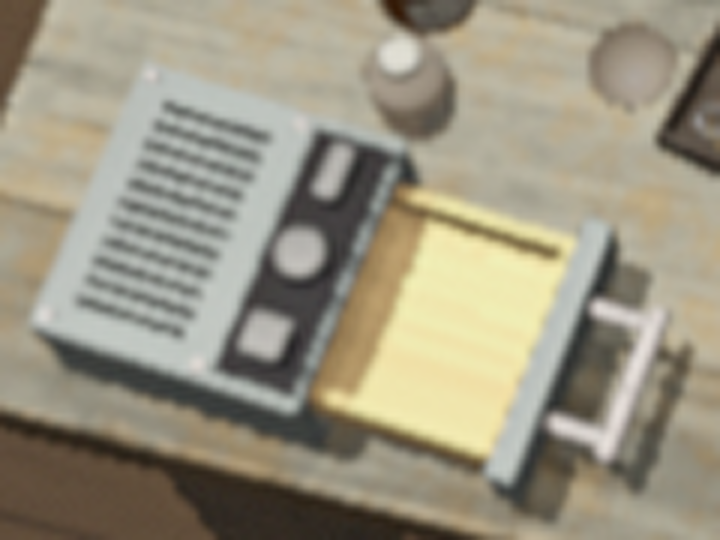

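```bash
python3 - <<'E'
from h import *
ft=optics.grab_frame("top")
def disc(f,name,zr,near):
    for d in nets.trace(name,"top"):
        m=d["mask"]; v,u=np.nonzero(m); P=px2w(f,u,v)
        if np.hypot(*(np.median(P,0)[:2]-near))<40: 
            Pz=np.stack([u,v]).mean(1); 
            (c,rad)=cv2.minEnclosingCircle(np.float32(P[:,:2]))
            print(name,round(d["confidence"],2),len(u),"med",np.median(P,0).round(1),"z pct",np.percentile(P[:,2],[5,50,95]).round(1),"enc",np.round(c,1),round(rad,1),"plane",px2w(f,np.array([Pz[0]]),np.array([Pz[1]]),zr).round(1))
disc(ft,"rings_mid",13,[560,-224]);disc(ft,"stones_mid",10,[492,-270]);disc(ft,"loupe_mid",32,[629,-176]);disc(ft,"pot_mid",25,[559,-58])
P,ok=cloud(ft)
# general: points above bench around row
sel=ok&(P[...,0]>420)&(P[...,0]<700)&(P[...,1]>-320)&(P[...,1]<0)&(P[...,2]>7)
n,l,st,ce=cv2.connectedComponentsWithStats(sel.astype(np.uint8))
for i in range(1,n):
    if st[i,4]>15:
        q=P[l==i]; print(ce[i].round(0),st[i,4],q.min(0).round(0),q.max(0).round(0),np.median(q,0).round(1))
fs=optics.grab_frame("side"); P2,ok2=cloud(fs)
for nm,f,p,o in (("top",ft,P,ok),("side",fs,P2,ok2)):
    print(nm,"bench z near dish",np.median(p[...,2][o&(abs(p[...,0]-540)<60)&(abs(p[...,1]+140)<40)&(p[...,2]<6)]).round(2))
s=ok2&(np.hypot(P2[...,0]-560,P2[...,1]+224)<45)&(P2[...,2]<60)&(P2[...,2]>7); q=P2[s]; print("side rings",len(q),q.min(0) if len(q) else 0,q.max(0) if len(q) else 0,np.median(q,0) if len(q) else 0)
# unit
for nm,p,o in (("top",P,ok),("side",P2,ok2)):
    s=o&(abs(p[...,2]-70)<2.5)&(abs(p[...,0]-468)<120)&(abs(p[...,1]-310)<120); q=p[s]
    rect=cv2.minAreaRect(np.float32(q[:,:2])); print(nm,"slab",len(q),rect, np.median(q[:,2]))
    s=o&(abs(p[...,2]-39)<9)&(p[...,1]<125)&(p[...,1]>60)&(abs(p[...,0]-455)<70); q=p[s]; 
    print("handle",len(q),q.min(0),q.max(0)) 
    s=o&(p[...,2]>79)&(p[...,2]<92)&(abs(p[...,0]-466)<80)&(abs(p[...,1]-266)<40)
    n,l,st,ce=cv2.connectedComponentsWithStats(s.astype(np.uint8))
    for i in range(1,n):
        if st[i,4]>8: q=p[l==i]; print("key",st[i,4],((q.min(0)+q.max(0))/2).round(1),q.mean(0).round(1),np.ptp(q,0).round(1))
E
```

```text
rings_mid 0.69 181 med [ 559.5 -219.8    4.7] z pct [-2.6  4.7 12.9] enc [ 269.2 -230.9] 313.3 plane [[ 556.3 -219.7   13. ]]
stones_mid 0.73 305 med [ 489.  -264.5    4.4] z pct [-3.3  4.4 12.6] enc [ 239.7 -258.5] 283.8 plane [[ 488.7 -264.7   10. ]]
loupe_mid 0.41 121 med [ 625.9 -174.5   11.8] z pct [-0.7 11.8 33.6] enc [ 633.4 -175.3] 21.7 plane [[ 621.5 -175.2   32. ]]
pot_mid 0.48 176 med [552.4 -59.   24. ] z pct [14.9 24.  32. ] enc [552.7 -55. ] 26.4 plane [[552.6 -59.1  25. ]]
[324. 206.] 17 [660. -73.   7.] [676. -55.  13.] [664.7 -63.6   9.2]
[302. 214.] 63 [573. -14.   7.] [646.  -0.  32.] [621.9  -5.7  21.1]
[405. 221.] 155 [ 567. -320.  145.] [ 668. -303.  190.] [ 613.1 -313.8  171.4]
[389. 213.] 30 [ 684. -286.    7.] [ 699. -244.   23.] [ 693.7 -269.3   12.6]
[325. 216.] 16 [628. -90.   7.] [642. -63.  14.] [633.  -76.2  11.1]
[355. 223.] 77 [ 609. -190.    7.] [ 652. -162.   43.] [ 625.9 -174.3   25.5]
[339. 233.] 285 [ 543. -161.    7.] [ 604. -105.   92.] [ 572.8 -135.2   51.3]
[313. 237.] 180 [529. -80.   7.] [577. -31.  37.] [552.3 -58.8  23.9]
[366. 249.] 40 [
[... 626 characters left out ...]
ndle 137 [406.16387237  85.57113971  30.44163171] [522.76598186 124.98683338  47.80446949]
key 36 [508.8 258.9  84.5] [509.4 261.   83.8] [33.8 16.2 10.7]
key 51 [461.4 266.1  85.4] [460.3 264.   85. ] [30.4 26.7 12.7]
key 52 [418.  267.6  85.1] [416.3 266.8  84.8] [26.4 26.7 11.6]
side slab 815 ((489.9687805175781, 309.8558044433594), (153.77191162109375, 197.18821716308594), 86.64472198486328) 70.0175433949172
handle 168 [410.68998097  81.0145575   30.40881681] [522.55849615 124.96258079  47.77721825]
key 45 [508.9 262.2  85.3] [508.6 260.9  84.7] [29.7 19.5 11.4]
key 42 [462.9 262.6  84.3] [462.4 262.8  84.7] [24.3 28.6 10.2]
key 40 [416.5 267.6  84.2] [416.  265.7  83.5] [20.7 22.8 10. ]
```

```bash
cat > ov.py <<'E'
from h import *
import sys
def circ(x,y,z,R): a=np.linspace(0,2*np.pi,60); return np.stack([x+R*np.cos(a),y+R*np.sin(a),0*a+z],-1)
def draw(f,shapes,box,name,k=5):
    x0,y0,w,h=box; im=cv2.resize(f["img"][y0:y0+h,x0:x0+w,::-1],None,fx=k,fy=k,interpolation=cv2.INTER_CUBIC)
    for pts,col in shapes:
        p=(w2px(f,np.asarray(pts,float))-[x0,y0]+.5)*k
        cv2.polylines(im,[np.int32(p.round())],False,col,1,cv2.LINE_AA)
    cv2.imwrite("pics/"+name,im)
def unit(ox,oy,yaw,op):
    c,s=np.cos(yaw),np.sin(yaw)
    T=lambda L:[(ox+c*a-s*b,oy+s*a+c*b,z) for a,b,z in L]
    box=lambda xa,xb,ya,yb,z:T([(xa,ya,z),(xb,ya,z),(xb,yb,z),(xa,yb,z),(xa,ya,z)])
    S=[(box(-80,80,-75,75,70),(0,0,255))]
    kx,ky=T([(-40,0,85)])[0][:2]
    S.append((circ(kx,ky,85,13),(0,255,0)))
    S.append((box(-51,-29,35,57,85),(0,255,0)));S.append((box(-55,-25,-52,-40,85),(0,255,0)))
    hx=-80-op-35
    S.append((T([(hx,-37.5,39),(hx,37.5,39)]),(255,0,255)))
    return S
E
python3 - <<'E'
from ov import *
ft=optics.grab_frame("top");fs=optics.grab_frame("side")
P,ok=cloud(ft);P2,ok2=cloud(fs)
for p,o in((P,ok),(P2,ok2)):
    for nm,c in(("yel",(568,-137)),("pen",(478,-150))):
        s=o&(np.hypot(p[...,0]-c[0],p[...,1]-c[1])<45)&(p[...,2]>15)
        q=p[s]; print(nm,len(q),np.median(q,0).round(),np.percentile(q,[3,97],axis=0).round().tolist())
B=(0,0,255);G=(0,255,0)
sh=[(circ(558,-221,13,24.5),B),(circ(489,-265,10,30.5),B),(circ(624,-175,32,19),B),(circ(570,-138,57,26.5),G),(circ(570,-138,0,26.5),G),(circ(555,-58,25,22.5),B)]
draw(ft,sh,(290,180,120,120),"o1.png"); draw(fs,sh,(290,240,120,100),"o2.png")
U=unit(465.5,305,np.radians(86.7),95)
draw(ft,U,(145,190,130,90),"o3.png"); draw(fs,U,(180,160,110,90),"o4.png")
a=cv2.imread("pics/o3.png");b=cv2.imread("pics/o4.png")
E
```

```text
yel 272 [ 572. -134.   51.] [[550.0, -158.0, 19.0], [601.0, -112.0, 89.0]]
pen 341 [ 476. -148.   62.] [[447.0, -172.0, 19.0], [500.0, -125.0, 126.0]]
yel 556 [ 572. -138.   54.] [[550.0, -159.0, 20.0], [602.0, -114.0, 87.0]]
pen 792 [ 469. -152.   62.] [[450.0, -172.0, 18.0], [501.0, -122.0, 123.0]]
```

View pics/o1.png

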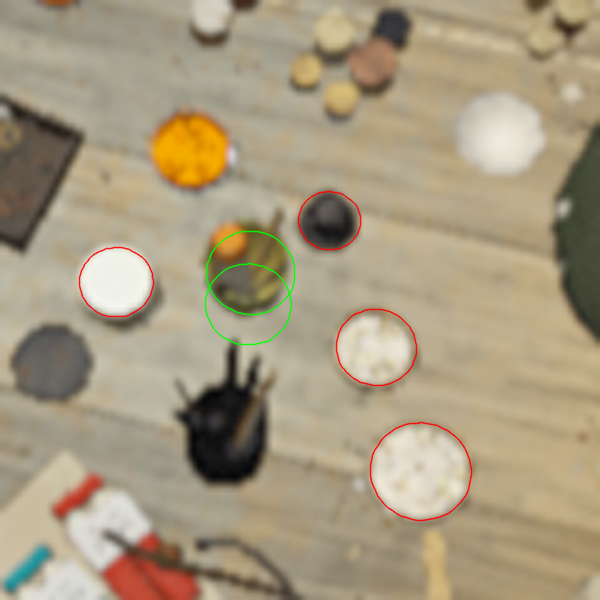

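View pics/o2.png

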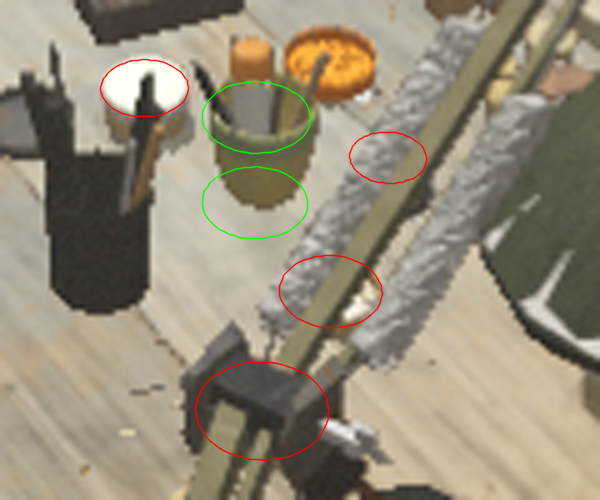

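View pics/o3.png

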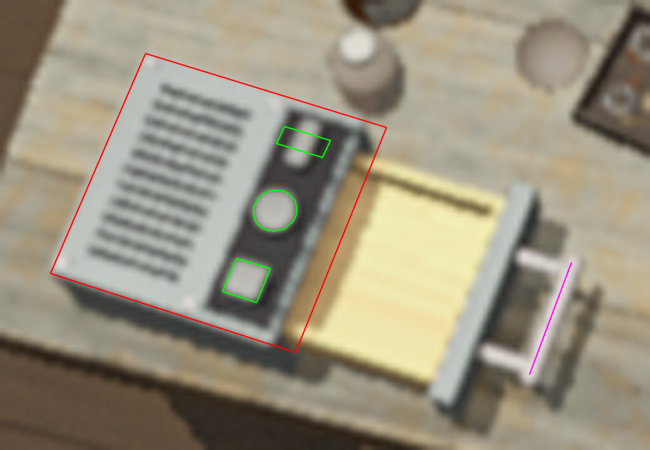

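View pics/o4.png

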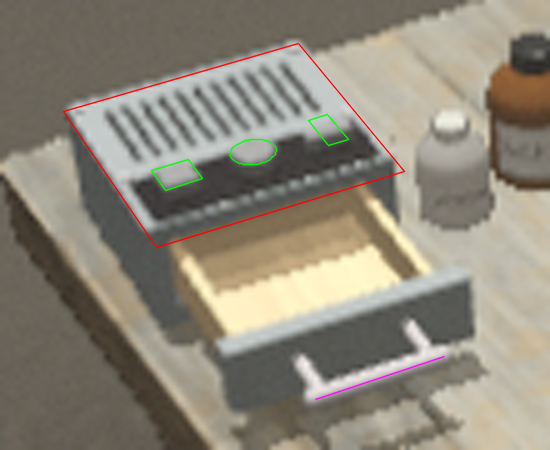

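```bash
python3 - <<'E'
from h import *
yaw=np.radians(86.7);ex=np.array([np.cos(yaw),np.sin(yaw)]);ey=np.array([-ex[1],ex[0]])
for c in("top","side"):
    f=optics.grab_frame(c);p,o=cloud(f)
    d=p[...,:2]-[465.5,305]; a=d@ex;b=d@ey;z=p[...,2]
    s=o&(abs(b)<40)&(a>-160)&(a<-95)&(z<30); print(c,"floor z",np.median(z[s]).round(2),s.sum())
    print(" top cab z", np.median(z[o&(a>-10)&(a<60)&(abs(b)<55)]).round(2))
    s=o&(abs(b)<50)&(a>-200)&(a<-60)&(z>5)&(z<78)
    for lo in range(-222,-60,6):
        t=o&(abs(b)<30)&(a>=lo)&(a<lo+6); 
        if t.sum(): print((lo+3,np.percentile(z[t],[20,50,80]).round(0).tolist(),t.sum()),end=" ")
    print()
    s=o&(abs(a+122)<20)&(abs(b)<110); 
    for lo in range(-90,90,6):
        t=s&(b>=lo)&(b<lo+6)
        if t.sum(): print((lo+3,np.median(z[t]).round(0)),end=" ")
    print()
E
```

```text
top floor z 18.59 689
 top cab z -349.29
(-219, [-850.0, 1.0, 40.0], np.int64(68)) (-213, [-7.0, 3.0, 44.0], np.int64(94)) (-207, [-860.0, -846.0, 44.0], np.int64(41)) (-201, [-863.0, -854.0, 9.0], np.int64(25)) (-195, [-857.0, -3.0, 4.0], np.int64(45)) (-189, [-855.0, -1.0, 2.0], np.int64(58)) (-183, [-854.0, -3.0, 3.0], np.int64(56)) (-177, [-1.0, 30.0, 53.0], np.int64(121)) (-171, [-854.0, 54.0, 60.0], np.int64(58)) (-165, [-858.0, 54.0, 58.0], np.int64(49)) (-159, [-860.0, 47.0, 52.0], np.int64(42)) (-153, [-867.0, -860.0, -848.0], np.int64(23)) (-147, [-856.0, 20.0, 25.0], np.int64(47)) (-141, [-858.0, 19.0, 25.0], np.int64(56)) (-135, [-855.0, 18.0, 24.0], np.int64(56)) (-129, [-852.0, 20.0, 24.0], np.int64(58)) (-123, [-856.0, 20.0, 26.0], np.int64(53)) (-117, [-857.0, 18.0, 24.0], np.int64(55)) (-111, [-856.0, 20.0, 24.0], np.int64(52)) (-105, [-861.0, 19.0, 25.0], np.int64(57)) (-99, [-854.0, 20.0, 24.0], np.int64(56)) (-93, [-861.0, 20.0, 25.0], np.int64(50)) (-87, [-856.0, 19.0, 24.0], np.int64(57)) (-81, [-853.0, 20.0, 26.0], np.int64(50)) (-75, [-856.0, 19.0, 25.0], np.i
[... 1600 characters left out ...]
 (-75, [22.0, 23.0, 25.0], np.int64(25)) (-69, [23.0, 24.0, 27.0], np.int64(35)) (-63, [25.0, 65.0, 71.0], np.int64(98)) 
(-87, np.float64(-0.0)) (-57, np.float64(47.0)) (-51, np.float64(37.0)) (-45, np.float64(25.0)) (-39, np.float64(23.0)) (-33, np.float64(23.0)) (-27, np.float64(24.0)) (-21, np.float64(22.0)) (-15, np.float64(25.0)) (-9, np.float64(24.0)) (-3, np.float64(24.0)) (3, np.float64(22.0)) (9, np.float64(24.0)) (15, np.float64(23.0)) (21, np.float64(26.0)) (27, np.float64(24.0)) (33, np.float64(24.0)) (39, np.float64(24.0)) (45, np.float64(25.0)) (57, np.float64(48.0)) (63, np.float64(33.0)) (69, np.float64(1.0)) (75, np.float64(1.0)) (81, np.float64(1.0)) (87, np.float64(-1.0))
```

Request:
carry_out:
  increments:
    - [[-0.03,-0.09,-0.05,0,0,0.1],[-0.03,-0.19,-0.1,0,0,0.2],[-0.03,-0.29,-0.15,0,0,0.3],[-0.03,-0.39,-0.2,0,0,0.4],[-0.03,-0.49,-0.2,0,0,0.5]]
  hand: 0.27
  squeeze: 20

```text
clock: 2.22
eef_pos: [123.0, 419.2, 335.1]
tcp_rot: [3.138, -0.002, 2.355]
contact_force: [0.6, 0.5, 0.8]
opening: 0.729
```

```bash
cat > go.py <<'E'
from h import *
import sys
# go.py x y z jawdeg
x,y,z,j=map(float,sys.argv[1:5])
s=sense(); R=Rot.from_euler("xyz",s["tcp_rot"]); p=s["eef_pos"]
best=None
for k in(0,180):
    Rt=Rot.from_euler("xyz",[np.pi,0,np.radians(j+90+k)])
    rv=(R.inv()*Rt).as_rotvec()
    if best is None or np.linalg.norm(rv)<np.linalg.norm(best): best=rv
sh=R.inv().apply(np.array([x,y,z])-p)
n=max(np.linalg.norm(sh)/41.7,np.degrees(np.linalg.norm(best))/7.16)
print("t",s["clock"],"pos",p.round(1),"F",s["contact_force"].round(1),"open",round(s["opening"],3),"q",s["qpos"].round(2))
print("shift",(sh/400).round(4),"turn",(best/np.radians(60)).round(3),"rows",n.round(2))
E
python3 go.py 558 -221 180 124
```

```text
t 2.2167 pos [123.  419.2 335.1] F [0.6 0.5 0.8] open 0.729 q [ 1.28 -0.03  1.91  0.    1.26  0.5 ]
shift [-1.9019 -0.3617  0.3825] turn [ 4.000e-03  1.000e-03 -1.318e+00] rows 18.93
```

```bash
sed -i 's/for k in(0,180)/for k in(0,)/' go.py; python3 go.py 558 -221 220 -56
```

```text
t 2.2167 pos [123.  419.2 335.1] F [0.6 0.5 0.8] open 0.729 q [ 1.28 -0.03  1.91  0.    1.26  0.5 ]
shift [-1.9017 -0.3614  0.2825] turn [ 1.000e-03 -4.000e-03  1.682e+00] rows 18.77
```

Request:
carry_out:
  increments:
    - [[-0.1,-0.02,0,0,0,0.1],[-0.2,-0.04,0,0,0,0.2],[-0.3,-0.06,0,0,0,0.3],[-0.4,-0.07,0,0,0,0.4],[-0.5,-0.09,0,0,0,0.5]]

```text
clock: 2.63
eef_pos: [240.2, 251.5, 333.0]
tcp_rot: [3.14, -0.001, 1.833]
contact_force: [0.9, 0.5, 0.5]
opening: 0.728
```

```bash
python3 go.py 558 -221 220 -56
```

```text
t 2.6333 pos [240.2 251.5 333. ] F [0.9 0.5 0.5] open 0.728 q [ 0.8  -0.19  2.06 -0.    1.28  0.54]
shift [-1.3469  0.4611  0.2821] turn [ 1.000e-03 -2.000e-03  1.183e+00] rows 13.92
```

Request:
carry_out:
  increments:
    - [[-0.09,0.03,0,0,0,0.1],[-0.19,0.065,0,0,0,0.2],[-0.29,0.1,0,0,0,0.3],[-0.38,0.13,0,0,0,0.4],[-0.47,0.16,0,0,0,0.5]]

```text
clock: 3.05
eef_pos: [351.4, 86.2, 333.0]
tcp_rot: [3.14, -0.001, 1.307]
contact_force: [0.7, 1.0, -0.7]
opening: 0.728
```

```bash
python3 go.py 558 -221 220 -56
```

```text
t 3.05 pos [351.4  86.2 333. ] F [ 0.7  1.  -0.7] open 0.728 q [ 0.24 -0.17  2.03  0.    1.27  0.5 ]
shift [-0.6072  0.6982  0.283 ] turn [ 0.001 -0.001  0.682] rows 9.28
```

Request:
carry_out:
  increments:
    - [[-0.06,0.07,0,0,0,0.1],[-0.12,0.14,0.0,0,0,0.2],[-0.18,0.21,0.0,0,0,0.3],[-0.25,0.28,0.0,0,0,0.4],[-0.32,0.36,0.0,0,0,0.5]]

```text
clock: 3.47
eef_pos: [457.2, -73.4, 332.8]
tcp_rot: [3.141, -0.0, 0.784]
contact_force: [0.7, 0.9, 0.5]
opening: 0.732
```

```bash
python3 go.py 558 -221 220 -56
```

```text
t 3.4667 pos [457.2 -73.4 332.8] F [0.7 0.9 0.5] open 0.732 q [-0.16  0.02  1.87  0.    1.26  0.62]
shift [-0.0822  0.4391  0.282 ] turn [ 0.    -0.     0.182] rows 5.07
```

Request:
carry_out:
  increments:
    - [[-0.02,0.09,0.0,0,0,0.06],[-0.035,0.18,0.03,0,0,0.12],[-0.055,0.27,0.07,0,0,0.18],[-0.07,0.36,0.1,0,0,0.182],[-0.082,0.42,0.15,0,0,0.182]]

```text
clock: 3.88
eef_pos: [555.2, -216.2, 273.0]
tcp_rot: [3.139, -0.002, 0.597]
contact_force: [-0.4, 0.5, 0.4]
opening: 0.727
```

Request:
carry_out:
  increments:
    - [[0,0,0.07,0,0,0],[0,0,0.13,0,0,0],[0,0,0.13,0,0,0]]

```text
clock: 4.13
eef_pos: [550.4, -212.6, 215.6]
tcp_rot: [-3.135, 0.005, 0.598]
contact_force: [-2.0, 0.3, -1.1]
opening: 0.727
```

```bash
python3 go.py 558 -221 100 -56; python3 - <<'E'
from ov import *
B=(0,0,255)
f=optics.grab_frame("top"); s=sense()
sh=[(circ(558,-221,13,24.5),B)]
draw(f,sh,(290,180,120,120),"p1.png")
E
```

```text
t 4.1333 pos [ 550.4 -212.6  215.6] F [-2.   0.3 -1.1] open 0.727 q [-0.37  0.34  1.74  0.    1.07  0.6 ]
shift [0.0051 0.03   0.2888] turn [-0.006  0.004  0.004] rows 2.79
```

View pics/p1.png

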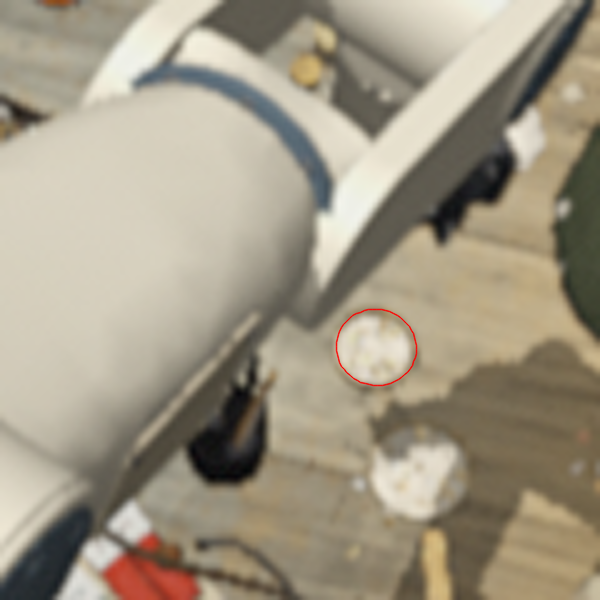

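Request:
carry_out:
  increments:
    - [[0.005,0.03,0.09,0,0,0],[0.005,0.03,0.17,0,0,0],[0.005,0.03,0.23,0,0,0],[0.005,0.03,0.23,0,0,0],[0.005,0.03,0.23,0,0,0]]

```text
clock: 4.6
eef_pos: [561.7, -221.7, 129.6]
tcp_rot: [-3.141, 0.0, 0.599]
contact_force: [-0.5, -1.1, 0.9]
opening: 0.732
```

```bash
python3 go.py 558 -221 50 -56; python3 - <<'E'
from ov import *
f=optics.grab_frame("top"); save(f,"p2.png");draw(f,[],(290,180,120,120),"p2.png")
f=optics.grab_frame("side"); draw(f,[],(290,200,150,120),"p3.png")
E
```

```text
t 4.6 pos [ 561.7 -221.7  129.6] F [-0.5 -1.1  0.9] open 0.732 q [-0.38  0.46  1.78  0.    0.9   0.59]
shift [-0.0066 -0.0067  0.1989] turn [-0.     0.     0.006] rows 1.91
```

View pics/p3.png

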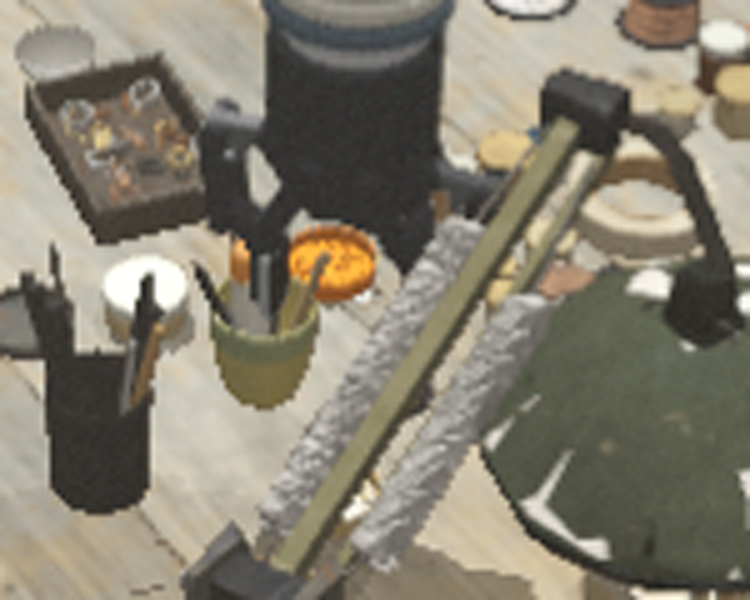

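Request:
carry_out:
  increments:
    - [[-0.007,-0.007,0.08,0,0,0],[-0.007,-0.007,0.15,0,0,0],[-0.007,-0.007,0.2,0,0,0],[-0.007,-0.007,0.2,0,0,0],[-0.007,-0.007,0.2,0,0,0]]

```text
clock: 5.12
eef_pos: [558.3, -221.4, 50.0]
tcp_rot: [3.141, -0.001, 0.599]
contact_force: [0.7, 0.4, 0.8]
opening: 0.732
```

```bash
python3 go.py 558 -221 30 -56; python3 - <<'E'
from ov import *
f=optics.grab_frame("top"); draw(f,[],(290,180,120,120),"p4.png")
f=optics.grab_frame("side"); draw(f,[],(290,230,140,110),"p5.png")
E
```

```text
t 5.1167 pos [ 558.3 -221.4   50. ] F [0.7 0.4 0.8] open 0.732 q [-0.38  0.57  1.82 -0.    0.75  0.59]
shift [-0.0001 -0.0012  0.0499] turn [ 0.001 -0.001  0.005] rows 0.48
```

View pics/p4.png

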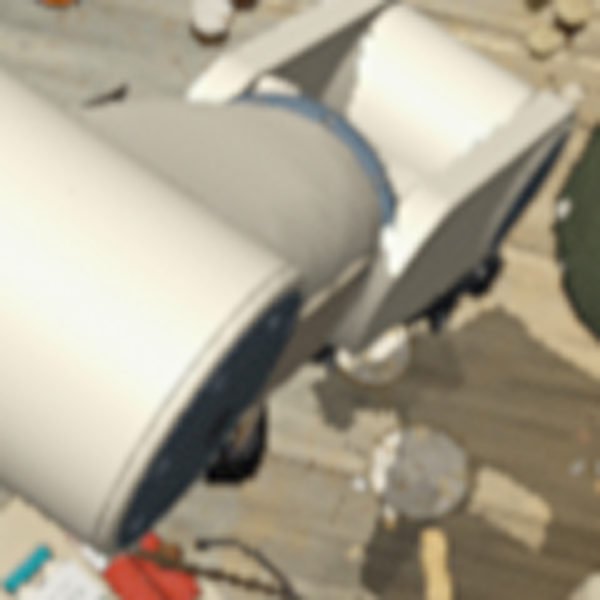

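View pics/p5.png

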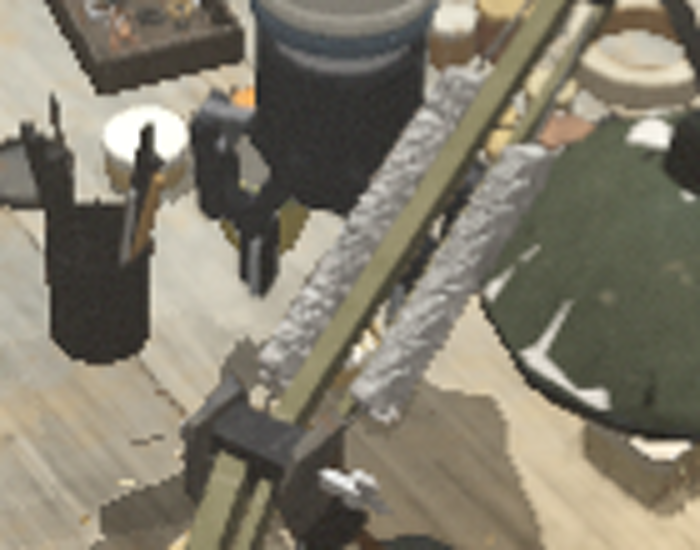

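```bash
python3 - <<'E'
from h import *
f=optics.grab_frame("side")
for d in(31,38):
  for z in(20,25,28,32,36,40): print(d,z,w2px(f,np.array([558.3-.56*d,-221.4+.83*d,z])).round(1))
for (u,v) in((341,287),(342,286),(341,283),(342,280)): print(px2w(f,np.array([u]),np.array([v])).round(1))
E
```

```text
31 20 [343.8 292. ]
31 25 [343.8 290.5]
31 28 [343.8 289.6]
31 32 [343.9 288.4]
31 36 [343.9 287.2]
31 40 [343.9 286. ]
38 20 [341.1 291.2]
38 25 [341.1 289.7]
38 28 [341.1 288.8]
38 32 [341.2 287.6]
38 36 [341.2 286.4]
38 40 [341.2 285.2]
[[ 531.2 -197.6   43.1]]
[[ 533.4 -198.5   46.1]]
[[ 530.9 -197.6   56.3]]
[[ 530.3 -202.4   70. ]]
```

Request:
carry_out:
  increments:
    - [[0,-0.001,0.03,0,0,0],[0,-0.001,0.055,0,0,0],[0,-0.001,0.0575,0,0,0],[0,-0.001,0.0575,0,0,0]]

```text
clock: 5.6
eef_pos: [556.5, -220.5, 24.5]
tcp_rot: [-3.14, 0.001, 0.599]
contact_force: [0.5, 0.8, 0.6]
opening: 0.732
```

Request:
carry_out:
  increments:
    - [[0,0,0.0025,0,0,0],[0,0,0.005,0,0,0]]

```text
clock: 5.77
eef_pos: [557.5, -220.9, 23.6]
tcp_rot: [3.141, -0.0, 0.599]
contact_force: [0.8, 0.6, -0.1]
opening: 0.726
```

Request:
carry_out:
  increments:
    - [[0,0,0.0025,0,0,0],[0,0,0.005,0,0,0],[0,0,0.005,0,0,0]]

```text
clock: 6.02
eef_pos: [557.3, -220.8, 21.5]
tcp_rot: [3.142, 0.0, 0.599]
contact_force: [0.0, 1.1, 1.2]
opening: 0.731
```

Request:
carry_out:
  increments:
    - [[0,0,0,0,0,0],[0,0,0,0,0,0],[0,0,0,0,0,0]]
  hand: 0.36
  squeeze: 20

```text
clock: 6.27
eef_pos: [557.4, -220.8, 21.6]
tcp_rot: [3.141, -0.0, 0.599]
contact_force: [-0.1, -1.1, -1.4]
opening: 0.637
```

Request:
carry_out:
  increments:
    - [[0,0,0,0,0,0],[0,0,0,0,0,0],[0,0,0,0,0,0],[0,0,0,0,0,0]]
  hand: 0.6
  squeeze: 25

```text
clock: 6.6
eef_pos: [557.4, -220.9, 21.9]
tcp_rot: [3.141, -0.0, 0.599]
contact_force: [-1.4, -0.1, 6.0]
opening: 0.56
```

Request:
carry_out:
  increments:
    - [[0,0,-0.01,0,0,0],[0,0,-0.03,0,0,0],[0,0,-0.06,0,0,0],[0,0,-0.1,0,0,0],[0,0,-0.15,0,0,0]]

```text
clock: 7.02
eef_pos: [556.8, -220.6, 82.3]
tcp_rot: [-3.141, 0.001, 0.599]
contact_force: [0.8, 0.4, -0.1]
opening: 0.56
```

```bash
python3 go.py 558 -221 250 -56; python3 - <<'E'
from ov import *
f=optics.grab_frame("top"); draw(f,[],(290,180,120,120),"p6.png")
f=optics.grab_frame("side"); draw(f,[],(290,200,140,110),"p7.png")
E
```

```text
t 7.0167 pos [ 556.8 -220.6   82.3] F [ 0.8  0.4 -0.1] open 0.56 q [-0.38  0.52  1.81 -0.    0.81  0.59]
shift [ 0.0015  0.002  -0.4193] turn [-0.001  0.001  0.005] rows 4.02
```

View pics/p6.png

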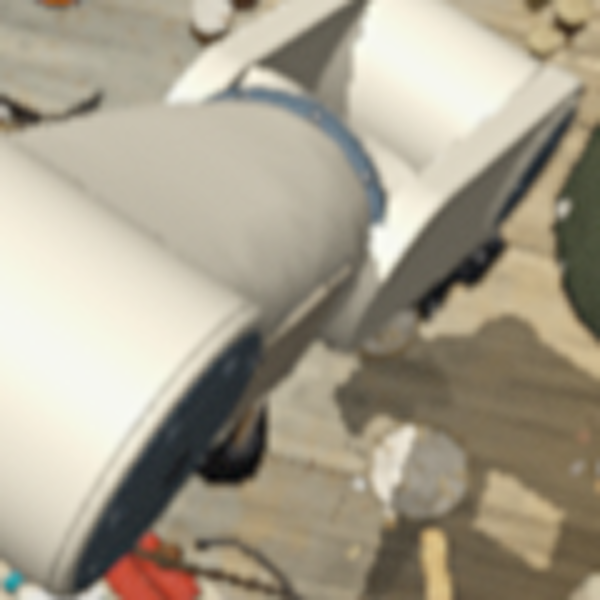

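View pics/p7.png

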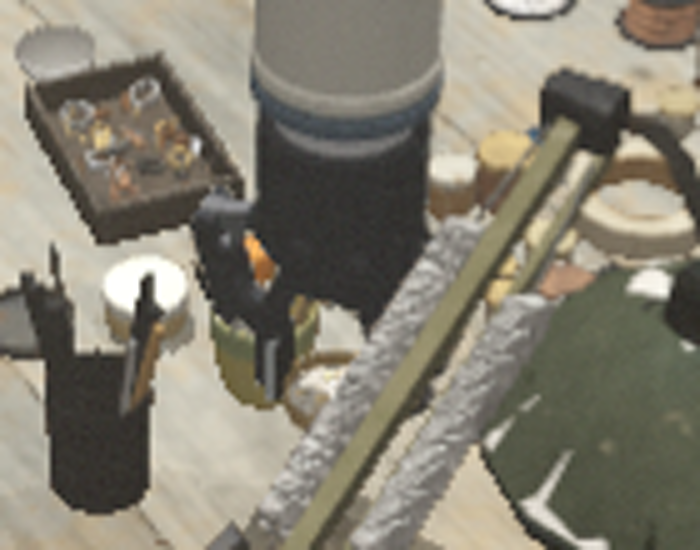

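Request:
carry_out:
  increments:
    - [[0,0,-0.06,0,0,0],[0,0,-0.14,0,0,0],[0,0,-0.23,0,0,0],[0,0,-0.31,0,0,0],[0,0,-0.36,0,0,0]]

```text
clock: 7.53
eef_pos: [558.2, -221.2, 229.2]
tcp_rot: [3.139, -0.002, 0.599]
contact_force: [1.3, 0.1, -1.0]
opening: 0.557
```

```bash
python3 go.py 458.7 187.2 210 -3.3
```

```text
t 7.5333 pos [ 558.2 -221.2  229.2] F [ 1.3  0.1 -1. ] open 0.557 q [-0.38  0.34  1.71  0.    1.09  0.59]
shift [ 0.3699 -0.9836  0.0458] turn [ 0.004 -0.001 -0.873] rows 10.09
```

Request:
carry_out:
  increments:
    - [[0.012,-0.03,0,0,0,-0.03],[0.035,-0.09,0,0,0,-0.08],[0.07,-0.18,0,0,0,-0.16],[0.1,-0.27,0,0,0,-0.24],[0.135,-0.36,0,0,0,-0.32]]

```text
clock: 7.95
eef_pos: [519.1, -69.9, 224.7]
tcp_rot: [-3.14, 0.001, 0.938]
contact_force: [0.5, 0.1, -0.2]
opening: 0.559
```

```bash
python3 go.py 458.7 187.2 210 -3.3
```

```text
t 7.95 pos [519.1 -69.9 224.7] F [ 0.5  0.1 -0.2] open 0.559 q [-0.14  0.23  1.88  0.    1.04  0.5 ]
shift [ 0.4289 -0.5021  0.037 ] turn [-0.001  0.    -0.55 ] rows 6.34
```

Request:
carry_out:
  increments:
    - [[0.06,-0.07,0,0,0,-0.08],[0.12,-0.14,0,0,0,-0.16],[0.18,-0.21,0,0,0,-0.24],[0.24,-0.28,0,0,0,-0.32],[0.3,-0.35,0,0,0,-0.4]]

```text
clock: 8.37
eef_pos: [478.0, 110.0, 224.9]
tcp_rot: [-3.141, 0.0, 1.358]
contact_force: [1.0, 0.8, -0.4]
opening: 0.557
```

```bash
python3 go.py 458.7 187.2 210 -3.3
```

```text
t 8.3667 pos [478.  110.  224.9] F [ 1.   0.8 -0.4] open 0.557 q [0.22 0.18 1.94 0.   1.02 0.44]
shift [ 0.1784 -0.0881  0.0373] turn [-0.001  0.    -0.149] rows 1.94
```

Request:
carry_out:
  increments:
    - [[0.06,-0.03,0,0,0,-0.06],[0.11,-0.055,0,0,0,-0.11],[0.15,-0.075,0,0,0,-0.15],[0.17,-0.085,0,0,0,-0.15],[0.175,-0.088,0,0,0,-0.15]]

```text
clock: 8.78
eef_pos: [459.4, 185.4, 225.0]
tcp_rot: [-3.141, 0.0, 1.511]
contact_force: [-0.2, -1.4, -1.0]
opening: 0.561
```

Request:
carry_out:
  increments:
    - [[0,0,0.03,0,0,0],[0,0,0.08,0,0,0],[0,0,0.13,0,0,0],[0,0,0.16,0,0,0],[0,0,0.16,0,0,0]]

```text
clock: 9.2
eef_pos: [458.7, 182.6, 159.0]
tcp_rot: [-3.137, 0.002, 1.508]
contact_force: [-0.4, -0.6, -0.3]
opening: 0.559
```

```bash
python3 go.py 458.7 187.2 100 -3.3; python3 - <<'E'
from ov import *
f=optics.grab_frame("top"); draw(f,[],(145,170,150,110),"q1.png")
f=optics.grab_frame("side"); draw(f,[],(180,130,140,120),"q2.png")
E
```

```text
t 9.2 pos [458.7 182.6 159. ] F [-0.4 -0.6 -0.3] open 0.559 q [ 0.38  0.27  1.99 -0.    0.88  0.44]
shift [ 1.170e-02 -1.000e-04  1.474e-01] turn [-0.004  0.002 -0.005] rows 1.42
```

View pics/q1.png

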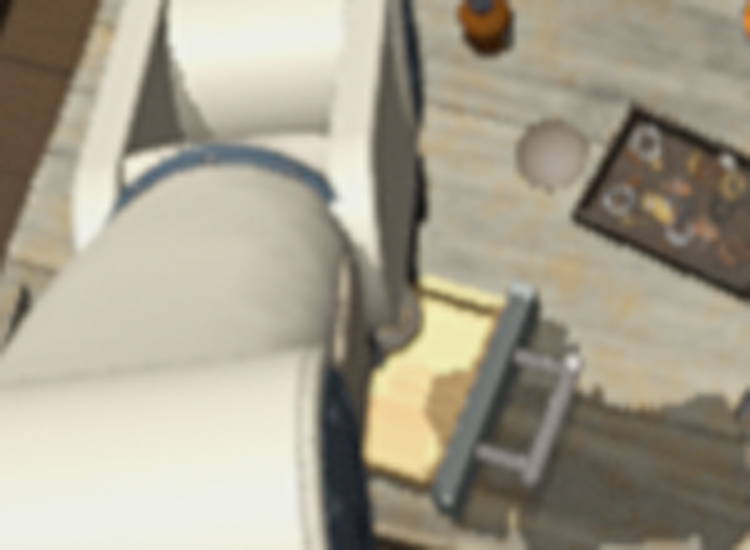

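View pics/q2.png

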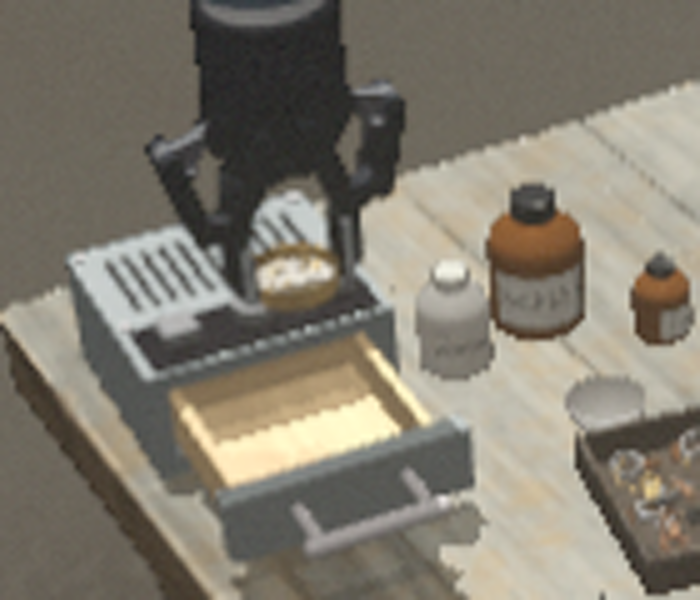

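Request:
carry_out:
  increments:
    - [[0.003,0,0.04,0,0,0],[0.005,0,0.1,0,0,0],[0.007,0,0.16,0,0,0],[0.007,0,0.2,0,0,0],[0.007,0,0.22,0,0,0]]

```text
clock: 9.72
eef_pos: [460.4, 186.6, 72.7]
tcp_rot: [-3.141, 0.0, 1.509]
contact_force: [-1.0, 0.2, -0.2]
opening: 0.559
```

Request:
carry_out:
  increments:
    - [[0,0,0.01,0,0,0],[0,0,0.02,0,0,0],[0,0,0.02,0,0,0]]

```text
clock: 9.97
eef_pos: [461.0, 187.1, 66.0]
tcp_rot: [3.141, -0.0, 1.51]
contact_force: [-0.5, 0.2, -0.4]
opening: 0.557
```

```bash
python3 go.py 458.7 187.2 50 -3.3; python3 - <<'E'
from ov import *
f=optics.grab_frame("side"); draw(f,[],(180,140,130,120),"q3.png")
E
```

```text
t 9.9667 pos [461.  187.1  66. ] F [-0.5  0.2 -0.4] open 0.557 q [ 0.38  0.43  2.04 -0.    0.67  0.44]
shift [-0.0001 -0.0059  0.0399] turn [ 0.001 -0.    -0.003] rows 0.39
```

View pics/q3.png

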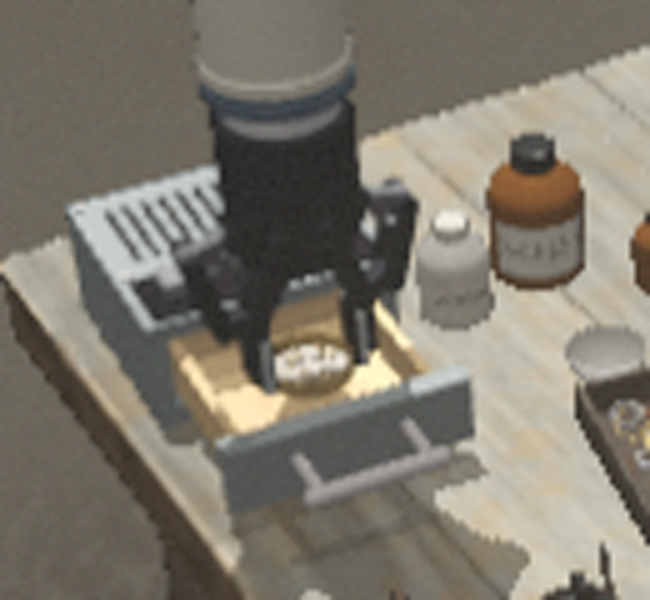

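Request:
carry_out:
  increments:
    - [[0,-0.005,0.015,0,0,0],[0,-0.005,0.03,0,0,0],[0,-0.005,0.04,0,0,0],[0,-0.005,0.05,0,0,0],[0,-0.005,0.05,0,0,0]]

```text
clock: 10.43
eef_pos: [458.0, 187.0, 44.7]
tcp_rot: [-3.141, 0.001, 1.51]
contact_force: [-0.4, -0.1, 0.4]
opening: 0.561
```

Request:
carry_out:
  increments:
    - [[0,0,0.003,0,0,0],[0,0,0.006,0,0,0]]

```text
clock: 10.6
eef_pos: [458.6, 187.3, 43.6]
tcp_rot: [-3.141, -0.0, 1.51]
contact_force: [-7.3, -0.6, 29.6]
opening: 0.557
```

Request:
carry_out:
  increments:
    - [[0,0,-0.001,0,0,0],[0,0,-0.001,0,0,0]]

```text
clock: 10.77
eef_pos: [458.7, 187.3, 43.9]
tcp_rot: [3.141, -0.0, 1.51]
contact_force: [-1.3, 0.0, 5.5]
opening: 0.556
```

Request:
carry_out:
  increments:
    - [[0,0,0,0,0,0],[0,0,0,0,0,0],[0,0,0,0,0,0],[0,0,0,0,0,0]]
  hand: 0.3

```text
clock: 11.1
eef_pos: [458.5, 187.1, 43.5]
tcp_rot: [3.142, 0.0, 1.51]
contact_force: [-0.6, -0.2, -0.0]
opening: 0.697
```

Request:
carry_out:
  increments:
    - [[0,0,-0.02,0,0,0],[0,0,-0.06,0,0,0],[0,0,-0.12,0,0,0],[0,0,-0.18,0,0,0],[0,0,-0.26,0,0,0]]

```text
clock: 11.52
eef_pos: [457.5, 186.7, 148.0]
tcp_rot: [-3.139, 0.001, 1.51]
contact_force: [0.9, -0.1, -0.3]
opening: 0.698
```

```bash
python3 go.py 450 60 150 -3.3; python3 - <<'E'
from ov import *
f=optics.grab_frame("side"); draw(f,[],(180,140,130,120),"q4.png")
E
```

```text
t 11.5167 pos [457.5 186.7 148. ] F [ 0.9 -0.1 -0.3] open 0.698 q [ 0.38  0.29  2.   -0.    0.85  0.45]
shift [-0.3174  0.0006 -0.0047] turn [-0.002  0.001 -0.003] rows 3.04
```

View pics/q4.png

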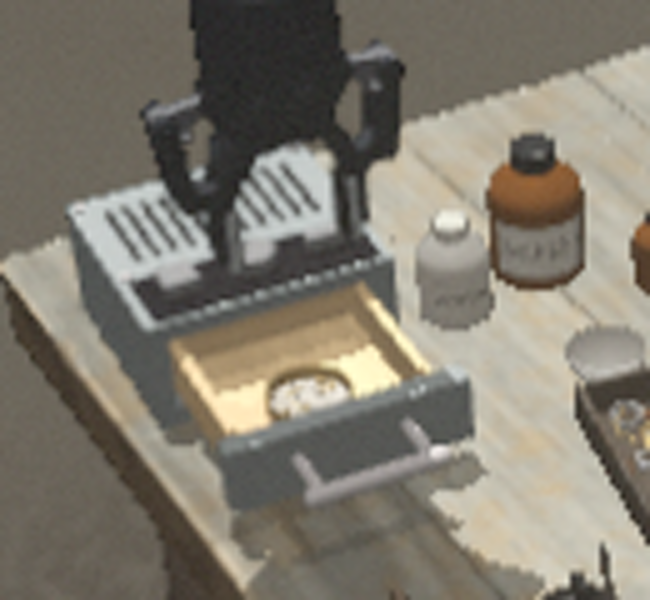

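Request:
carry_out:
  increments:
    - [[-0.06,0,0,0,0,0],[-0.14,0,0,0,0,0],[-0.24,0,0,0,0,0],[-0.31,0,0,0,0,0],[-0.34,0,0,0,0,0]]
  hand: 1

```text
clock: 11.98
eef_pos: [449.5, 48.8, 148.0]
tcp_rot: [-3.142, 0.001, 1.509]
contact_force: [-0.0, 1.2, 0.1]
opening: 0.007
```

```bash
python3 go.py 451 50 60 -3.3; python3 - <<'E'
from ov import *
for c in("top","side"):
    f=optics.grab_frame(c);p,o=cloud(f)
    draw(f,unit(465.5,305,np.radians(86.7),98),(170,190,150,110) if c=="top" else (180,140,140,120),"r_%s.png"%c)
    print(c,[(x,y,np.percentile(p[...,2][s],90).round()) for x in range(380,530,25) for y in range(-10,90,25) if (s:=o&(abs(p[...,0]-x)<13)&(abs(p[...,1]-y)<13)&(p[...,2]<90)&(p[...,2]>-30)).sum()>3])
    for d in nets.tip_of("rings_mid",c): print(np.round(d["point"],1),d["confidence"])
    for d in nets.tip_of("unit_drawer0_handle",c): print("h",np.round(d["point"],1),d["confidence"])
    for d in nets.tip_of("drawer_floor",c): print("f",np.round(d["point"],1),d["confidence"])
E
```

```text
t 11.9833 pos [449.5  48.8 148. ] F [-0.   1.2  0.1] open 0.007 q [ 0.11  0.23  2.09 -0.    0.82  0.17]
shift [0.0035 0.0035 0.2199] turn [-0.     0.001 -0.004] rows 2.11
top [(380, -10, np.float64(6.0)), (380, 15, np.float64(6.0)), (380, 40, np.float64(6.0)), (380, 65, np.float64(7.0)), (405, -10, np.float64(4.0)), (405, 15, np.float64(6.0)), (405, 40, np.float64(6.0)), (405, 65, np.float64(6.0)), (430, -10, np.float64(4.0)), (430, 15, np.float64(5.0)), (430, 40, np.float64(5.0)), (430, 65, np.float64(5.0)), (455, -10, np.float64(6.0)), (455, 15, np.float64(5.0)), (455, 40, np.float64(6.0)), (455, 65, np.float64(6.0)), (480, -10, np.float64(7.0)), (480, 15, np.float64(5.0)), (480, 40, np.float64(5.0)), (480, 65, np.float64(7.0)), (505, -10, np.float64(6.0)), (505, 15, np.float64(4.0)), (505, 40, np.float64(6.0)), (505, 65, np.float64(8.0))]
[662.9 -78.2   4.1] 0.53
[ 630.5 -176.2   13.6] 0.31
side [(380, -10, np.float64(5.0)), (380, 15, np.float64(4.0)), (380, 40, np.float64(4.0)), (380, 65, np.float64(3.0)), (405, -10, np.float64(4.0)), (405, 15, np.float64(3.0)), (405, 40, np.float64(3.0)), (405, 65, np.float64(4.0)), (430, -10, np.float64(2.0)), (430, 15, np.float64(2.0)), (430, 40, np.float64(3.0)), (430, 65, np.float64(4.0)), (455, -10, np.float64(4.0)), (455, 15, np.float64(4.0)), (455, 40, np.float64(4.0)), (455, 65, np.float64(3.0)), (480, -10, np.float64(5.0)), (480, 15, np.float64(4.0)), (480, 40, np.float64(4.0)), (480, 65, np.float64(3.0)), (505, -10, np.float64(8.0)), (505, 15, np.float64(4.0)), (505, 40, np.float64(3.0)), (505, 65, np.float64(3.0))]
[464.5 190.1  30.8] 0.65
[763.8  36.1   9.4] 0.62
[663.1 -76.6   6.2] 0.45
h [456.   95.1  38.2] 0.57
f [460.9 201.9  20. ] 0.58
```

View pics/r_top.png

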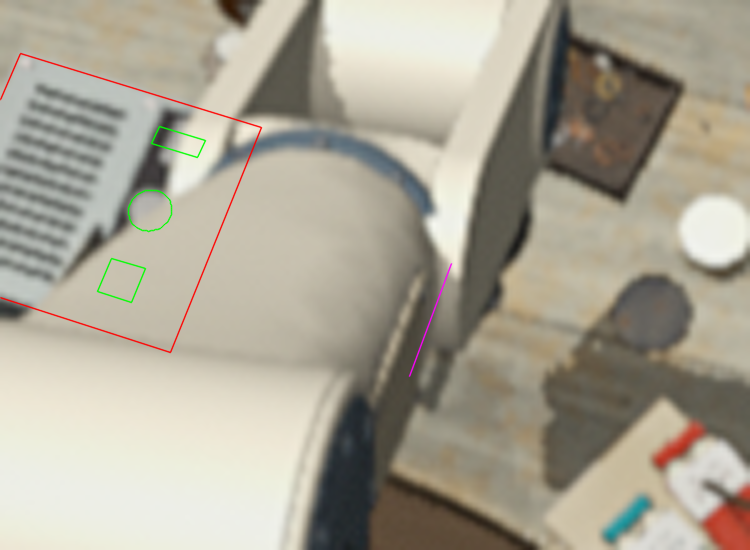

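View pics/r_side.png

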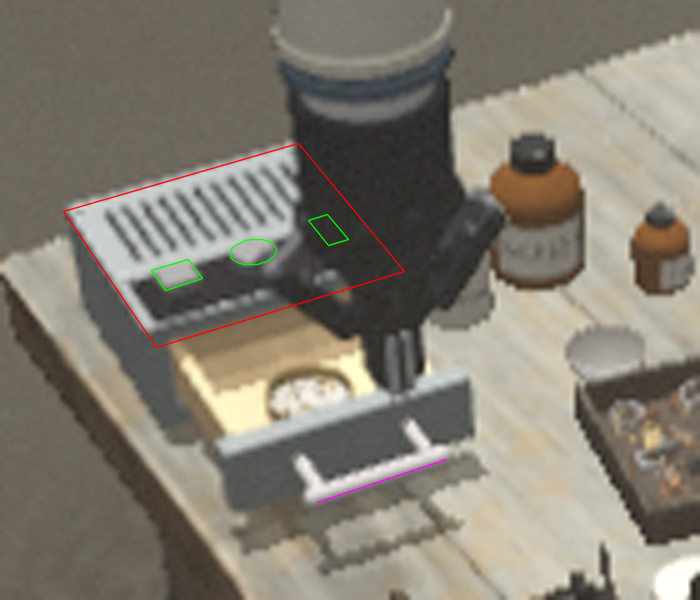

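Request:
carry_out:
  increments:
    - [[0.003,0.005,0.06,0,0,0],[0.003,0.005,0.14,0,0,0],[0.003,0.005,0.21,0,0,0],[0.003,0.005,0.245,0,0,0],[0.003,0.005,0.245,0,0,0]]

```text
clock: 12.8
eef_pos: [450.2, 53.0, 46.9]
tcp_rot: [-3.136, 0.001, 1.511]
contact_force: [-0.1, -1.3, 1.0]
opening: 0.0
```

Request:
carry_out:
  increments:
    - [[0.02,0,0,0,0,0],[0.04,0,0,0,0,0],[0.06,0,0,0,0,0],[0.075,0,0,0,0,0],[0.09,0,0,0,0,0]]

```text
clock: 13.22
eef_pos: [455.4, 89.6, 50.5]
tcp_rot: [3.139, -0.0, 1.511]
contact_force: [1.2, -2.7, 1.4]
opening: 0.0
```

```bash
python3 go.py 458.5 170 50 -3.3; python3 - <<'E'
from ov import *
f=optics.grab_frame("side"); draw(f,[],(180,140,140,120),"r2.png")
E
```

```text
t 13.2167 pos [455.4  89.6  50.5] F [ 1.2 -2.7  1.4] open 0.0 q [ 0.19  0.42  2.12 -0.    0.6   0.25]
shift [ 0.2012 -0.0043  0.0014] turn [ 0.002 -0.    -0.002] rows 1.93
```

View pics/r2.png

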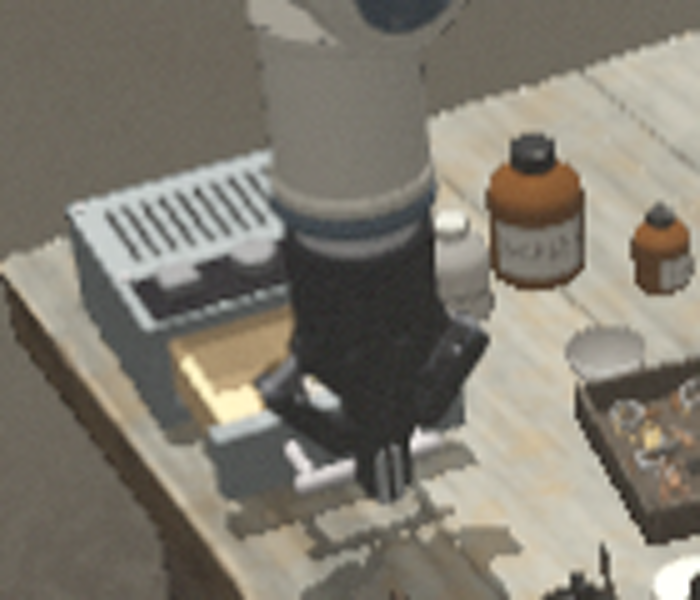

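Request:
carry_out:
  increments:
    - [[0.02,0,0,0,0,0],[0.043,0,0,0,0,0],[0.068,0,0,0,0,0],[0.09,0,0,0,0,0],[0.11,0,0,0,0,0]]

```text
clock: 13.68
eef_pos: [457.3, 133.5, 49.6]
tcp_rot: [3.141, -0.0, 1.51]
contact_force: [1.0, -1.1, 0.7]
opening: 0.004
```

Request:
carry_out:
  increments:
    - [[0.015,0,0,0,0,0],[0.03,0,0,0,0,0],[0.04,0,0,0,0,0],[0.05,0,0,0,0,0],[0.055,0,0,0,0,0]]

```text
clock: 14.1
eef_pos: [458.5, 154.7, 49.5]
tcp_rot: [-3.141, 0.0, 1.51]
contact_force: [0.5, -1.7, 0.5]
opening: -0.005
```

```bash
python3 go.py 458.5 170 50 -3.3; python3 - <<'E'
from ov import *
f=optics.grab_frame("side"); draw(f,[],(180,140,140,120),"r3.png")
E
```

```text
t 14.1 pos [458.5 154.7  49.5] F [ 0.5 -1.7  0.5] open -0.005 q [0.32 0.45 2.08 0.   0.62 0.38]
shift [ 0.0381 -0.0022 -0.0013] turn [-0.     0.    -0.003] rows 0.37
```

View pics/r3.png

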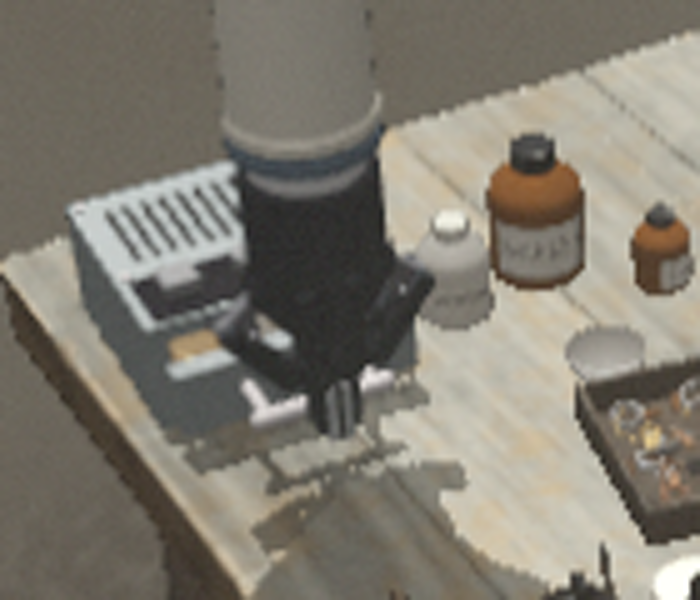

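Request:
carry_out:
  increments:
    - [[0.01,0,0,0,0,0],[0.02,0,0,0,0,0],[0.03,0,0,0,0,0],[0.03,0,0,0,0,0]]

```text
clock: 14.48
eef_pos: [459.4, 166.9, 49.6]
tcp_rot: [3.141, -0.0, 1.51]
contact_force: [0.1, 0.1, 1.0]
opening: -0.003
```

Request:
carry_out:
  increments:
    - [[0.005,0,0,0,0,0],[0.01,0,0,0,0,0]]

```text
clock: 14.65
eef_pos: [459.4, 170.3, 49.5]
tcp_rot: [-3.141, 0.0, 1.51]
contact_force: [-0.3, -1.7, -0.6]
opening: -0.003
```

Request:
carry_out:
  increments:
    - [[0.005,0,0,0,0,0],[0.01,0,0,0,0,0]]

```text
clock: 14.82
eef_pos: [459.7, 174.3, 49.6]
tcp_rot: [-3.142, 0.0, 1.51]
contact_force: [1.1, -7.2, 0.8]
opening: -0.0
```

Request:
carry_out:
  increments:
    - [[0.002,0,0,0,0,0],[0.004,0,0,0,0,0]]

```text
clock: 14.98
eef_pos: [459.6, 174.6, 49.5]
tcp_rot: [-3.141, 0.002, 1.511]
contact_force: [2.6, -18.0, 4.5]
opening: 0.002
```

Request:
carry_out:
  increments:
    - [[-0.02,0,0,0,0,0],[-0.07,0,0,0,0,0],[-0.1,0,-0.04,0,0,0],[-0.12,0,-0.12,0,0,0],[-0.12,0,-0.2,0,0,0]]

```text
clock: 15.4
eef_pos: [455.4, 126.4, 129.5]
tcp_rot: [-3.138, 0.001, 1.509]
contact_force: [1.1, 0.2, 0.1]
opening: -0.002
```

Request:
carry_out:
  increments:
    - [[-0.08,0,-0.05,0,0,0],[-0.16,0,-0.05,0,0,0],[-0.24,0,-0.05,0,0,0],[-0.3,0,-0.05,0,0,0],[-0.3,0,-0.05,0,0,0]]

```text
clock: 15.82
eef_pos: [449.1, 5.2, 149.8]
tcp_rot: [3.141, 0.001, 1.508]
contact_force: [-0.3, 1.0, 0.0]
opening: -0.001
```

```bash
python3 go.py 463 264 125 -3.3; python3 - <<'E'
from ov import *
U=unit(465.5,305,np.radians(86.7),0)
f=optics.grab_frame("side"); draw(f,U,(180,140,140,120),"s1.png")
f=optics.grab_frame("top"); draw(f,U,(145,170,130,110),"s2.png")
for c in("side","top"):
    for n in("key_round_top","key_square_top","key_bar_top","unit_drawer0_handle"): print(c,n,[(np.round(d["point"],1).tolist(),round(d["confidence"],2)) for d in nets.tip_of(n,c)])
E
```

```text
t 15.8167 pos [449.1   5.2 149.8] F [-0.3  1.   0. ] open -0.001 q [ 0.01  0.22  2.09 -0.    0.83  0.07]
shift [ 0.648  -0.0062  0.0617] turn [ 0.     0.001 -0.005] rows 6.24
side key_round_top [([465.5, 267.0, 85.7], 0.44)]
side key_square_top [([415.2, 270.9, 83.4], 0.56)]
side key_bar_top [([512.4, 256.9, 80.9], 0.44)]
side unit_drawer0_handle [([456.6, 191.4, 38.6], 0.79)]
top key_round_top [([465.4, 261.4, 86.3], 0.42)]
top key_square_top [([418.0, 262.6, 84.3], 0.57)]
top key_bar_top [([510.6, 260.9, 82.9], 0.48)]
top unit_drawer0_handle [([460.3, 190.5, 39.9], 0.58)]
```

View pics/s1.png

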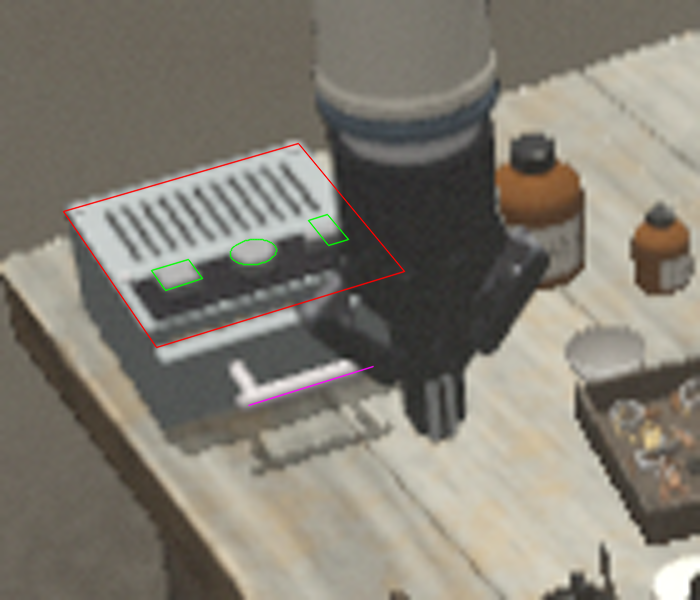

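View pics/s2.png

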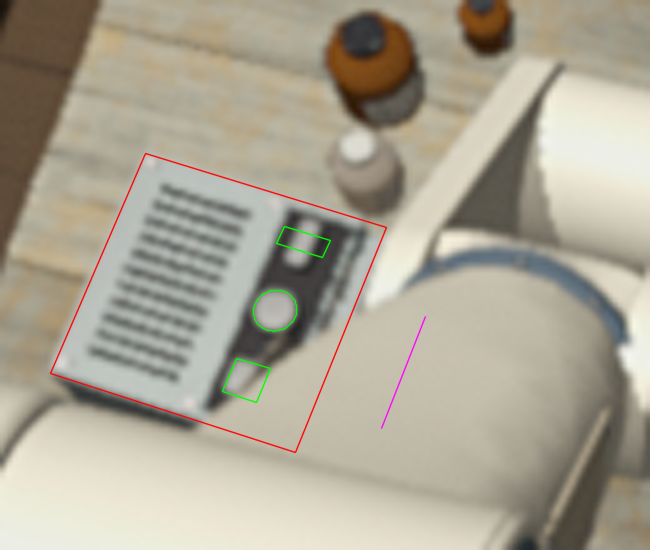

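Request:
carry_out:
  increments:
    - [[0.06,0,0,0,0,0],[0.15,-0.003,0,0,0,0],[0.25,-0.006,0,0,0,0],[0.34,-0.008,0,0,0,0],[0.43,-0.009,0,0,0,0]]

```text
clock: 16.73
eef_pos: [456.1, 182.2, 149.6]
tcp_rot: [3.141, -0.0, 1.51]
contact_force: [0.8, 0.3, 0.5]
opening: 0.002
```

Request:
carry_out:
  increments:
    - [[0.08,0,0,0,0,0],[0.14,0,0,0,0,0],[0.19,0,0,0,0,0],[0.215,0,0,0,0,0],[0.215,0,0,0,0,0]]

```text
clock: 17.15
eef_pos: [461.7, 267.8, 149.5]
tcp_rot: [3.141, -0.0, 1.512]
contact_force: [-0.3, -1.0, 0.9]
opening: -0.001
```

Request:
carry_out:
  increments:
    - [[0,0,0,0,0,0],[0,0,0,0,0,0],[0,0,0,0,0,0]]

```text
clock: 17.4
eef_pos: [461.5, 264.7, 149.5]
tcp_rot: [-3.141, 0.0, 1.509]
contact_force: [-0.5, 0.2, 0.6]
opening: -0.004
```

```bash
python3 go.py 464.5 264.7 120 -3.3
```

```text
t 17.4 pos [461.5 264.7 149.5] F [-0.5  0.2  0.6] open -0.004 q [ 0.52  0.34  1.92 -0.    0.88  0.58]
shift [0.0004 0.0074 0.0737] turn [-0.     0.    -0.004] rows 0.71
```

Request:
carry_out:
  increments:
    - [[0,0.004,0.03,0,0,0],[0,0.007,0.055,0,0,0],[0,0.007,0.065,0,0,0],[0,0.007,0.065,0,0,0],[0,0.007,0.065,0,0,0]]

```text
clock: 17.82
eef_pos: [464.2, 265.3, 122.8]
tcp_rot: [-3.14, 0.001, 1.51]
contact_force: [0.1, 0.7, -0.6]
opening: 0.002
```

```bash
python3 go.py 464.5 264.7 112 -3.3; python3 - <<'E'
from ov import *
U=unit(465.5,305,np.radians(86.7),0)[1:4]
f=optics.grab_frame("side"); draw(f,U,(190,150,90,80),"s3.png",7)
f=optics.grab_frame("top"); draw(f,U,(145,170,110,90),"s4.png",6)
E
```

```text
t 17.8167 pos [464.2 265.3 122.8] F [ 0.1  0.7 -0.6] open 0.002 q [0.52 0.38 1.93 0.   0.83 0.58]
shift [-0.0015  0.0009  0.0271] turn [-0.001  0.001 -0.004] rows 0.26
```

View pics/s3.png

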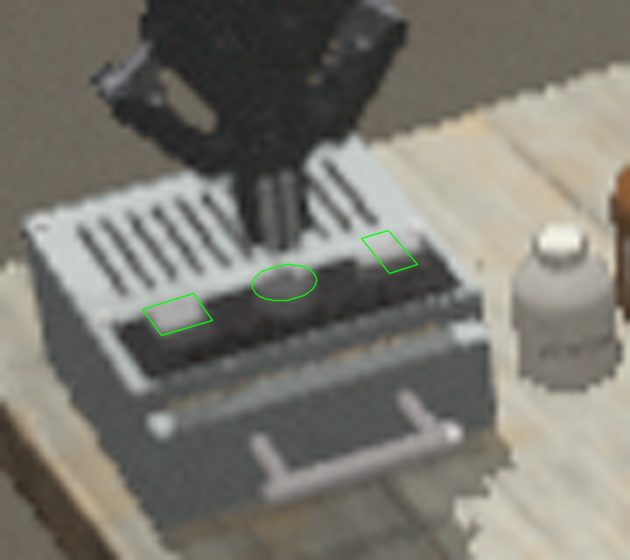

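View pics/s4.png

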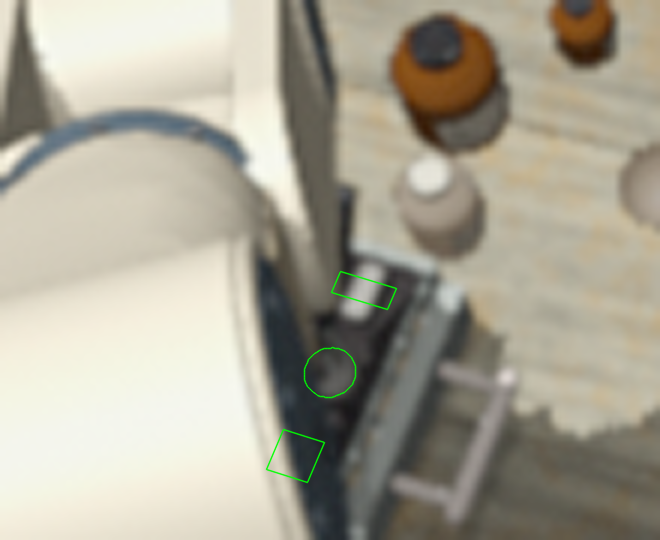

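Request:
carry_out:
  increments:
    - [[0,0,0.01,0,0,0],[0,0,0.015,0,0,0],[0,0,0.02,0,0,0],[0,0,0.02,0,0,0]]

```text
clock: 18.25
eef_pos: [464.3, 265.7, 115.1]
tcp_rot: [-3.141, 0.0, 1.51]
contact_force: [0.4, 0.0, -0.8]
opening: -0.001
```

Request:
carry_out:
  increments:
    - [[0,0,0.0025,0,0,0],[0,0,0.005,0,0,0],[0,0,0.005,0,0,0]]

```text
clock: 18.5
eef_pos: [464.4, 265.7, 113.4]
tcp_rot: [-3.141, 0.0, 1.51]
contact_force: [0.7, 0.2, -0.3]
opening: 0.0
```

Request:
carry_out:
  increments:
    - [[0,0,0.0025,0,0,0],[0,0,0.0025,0,0,0]]

```text
clock: 18.67
eef_pos: [464.5, 265.7, 112.5]
tcp_rot: [-3.142, 0.0, 1.51]
contact_force: [0.1, 0.1, -1.0]
opening: -0.0
```

Request:
carry_out:
  increments:
    - [[0,0,0.0025,0,0,0],[0,0,0.0025,0,0,0]]

```text
clock: 18.83
eef_pos: [464.5, 265.7, 111.4]
tcp_rot: [-3.141, 0.0, 1.51]
contact_force: [0.1, -0.4, 0.4]
opening: -0.002
```

Request:
carry_out:
  increments:
    - [[0,0,0.0025,0,0,0],[0,0,0.0025,0,0,0]]

```text
clock: 19.0
eef_pos: [464.5, 265.7, 110.4]
tcp_rot: [-3.142, 0.0, 1.51]
contact_force: [-0.6, 0.8, -0.5]
opening: 0.006
```

Request:
carry_out:
  increments:
    - [[0,0,0.0025,0,0,0],[0,0,0.0025,0,0,0]]

```text
clock: 19.17
eef_pos: [464.4, 265.7, 109.4]
tcp_rot: [-3.141, 0.0, 1.51]
contact_force: [0.5, -0.1, -0.2]
opening: -0.001
```

Request:
carry_out:
  increments:
    - [[0,0,0.0025,0,0,0],[0,0,0.0025,0,0,0]]

```text
clock: 19.33
eef_pos: [464.4, 265.7, 108.4]
tcp_rot: [-3.141, 0.0, 1.51]
contact_force: [-0.8, -0.2, -0.4]
opening: 0.001
```

Request:
carry_out:
  increments:
    - [[0,0,0.0025,0,0,0],[0,0,0.0025,0,0,0]]

```text
clock: 19.5
eef_pos: [464.4, 265.7, 107.4]
tcp_rot: [-3.141, 0.0, 1.51]
contact_force: [-0.9, -0.2, -0.1]
opening: -0.002
```

Request:
carry_out:
  increments:
    - [[0,0,0.002,0,0,0],[0,0,0.002,0,0,0]]

```text
clock: 19.67
eef_pos: [464.5, 265.8, 106.7]
tcp_rot: [-3.142, 0.0, 1.51]
contact_force: [-0.1, -0.2, 1.7]
opening: -0.004
```

Request:
carry_out:
  increments:
    - [[0,0,0.002,0,0,0],[0,0,0.002,0,0,0]]

```text
clock: 19.83
eef_pos: [464.5, 265.7, 106.0]
tcp_rot: [3.142, -0.0, 1.51]
contact_force: [-1.5, -1.0, 4.1]
opening: 0.007
```

Request:
carry_out:
  increments:
    - [[0,0,0.002,0,0,0],[0,0,0.002,0,0,0]]

```text
clock: 20.0
eef_pos: [464.6, 265.8, 105.3]
tcp_rot: [3.141, -0.0, 1.51]
contact_force: [-1.0, -1.0, 5.9]
opening: 0.001
```

Request:
carry_out:
  increments:
    - [[0,0,0.002,0,0,0],[0,0,0.002,0,0,0]]

```text
clock: 20.17
eef_pos: [464.6, 265.8, 104.5]
tcp_rot: [3.141, -0.0, 1.51]
contact_force: [-0.7, -1.6, 6.7]
opening: -0.0
```

Request:
carry_out:
  increments:
    - [[0,0,0.002,0,0,0],[0,0,0.002,0,0,0]]

```text
clock: 20.33
eef_pos: [464.5, 265.8, 103.7]
tcp_rot: [3.141, -0.0, 1.51]
contact_force: [-1.0, -0.9, 6.1]
opening: -0.002
```

Request:
carry_out:
  increments:
    - [[0,0,0.002,0,0,0],[0,0,0.002,0,0,0]]

```text
clock: 20.5
eef_pos: [464.6, 265.8, 102.8]
tcp_rot: [3.141, -0.0, 1.51]
contact_force: [-1.3, -1.0, 5.1]
opening: -0.008
```

Request:
carry_out:
  increments:
    - [[0,0,0.002,0,0,0],[0,0,0.002,0,0,0],[0,0,0.002,0,0,0]]

```text
clock: 20.75
eef_pos: [464.6, 265.8, 101.9]
tcp_rot: [3.142, 0.0, 1.51]
contact_force: [0.2, -0.4, 3.2]
opening: -0.002
```

Request:
carry_out:
  increments:
    - [[0,0,-0.01,0,0,0],[0,0,-0.03,0,0,0],[0,0,-0.08,0,0,0],[0,0,-0.15,0,0,0],[0,0,-0.22,0,0,0]]

```text
clock: 21.17
eef_pos: [463.9, 265.4, 190.8]
tcp_rot: [-3.14, 0.001, 1.51]
contact_force: [1.5, 0.4, -0.5]
opening: 0.0
```

Request:
carry_out:
  increments:
    - [[-0.08,0,-0.03,0,0,0],[-0.17,0,-0.06,0,0,0],[-0.26,0,-0.09,0,0,0],[-0.35,0,-0.09,0,0,0],[-0.44,0,-0.09,0,0,0]]

```text
clock: 21.58
eef_pos: [453.7, 88.8, 227.3]
tcp_rot: [3.139, -0.001, 1.511]
contact_force: [0.5, -0.6, -1.2]
opening: 0.004
```

Request:
carry_out:
  increments:
    - [[-0.08,0,0,0,0,0],[-0.15,0,0,0,0,0],[-0.18,0,0,0,0,0],[-0.18,0,0,0,0,0],[-0.18,0,0,0,0,0]]

```text
clock: 22.0
eef_pos: [449.4, 17.9, 226.4]
tcp_rot: [3.141, -0.0, 1.508]
contact_force: [-0.8, 0.4, -0.1]
opening: -0.002
```

```bash
python3 - <<'E'
from ov import *
U=unit(465.5,305,np.radians(86.7),0)[1:]
print(sense()["eef_pos"],sense()["contact_force"])
for c,b in(("side",(180,150,110,90)),("top",(145,170,130,110))):
    f=optics.grab_frame(c); draw(f,U,b,"t_%s.png"%c)
    for n in("key_round_top","key_square_top","key_bar_top","unit_drawer0_handle"): print(c,n,[(np.round(d["point"],1).tolist(),round(d["confidence"],2)) for d in nets.tip_of(n,c)])
E
```

```text
[449.40469594  17.89568149 226.36615963] [-0.77830293  0.36237183 -0.11158239]
side key_round_top [([466.0, 269.5, 86.6], 0.46), ([469.3, 304.9, -2.7], 0.37)]
side key_square_top [([411.4, 273.6, 83.2], 0.55)]
side key_bar_top [([512.3, 259.5, 83.6], 0.4)]
side unit_drawer0_handle [([458.8, 194.9, 32.2], 0.83), ([471.8, 300.9, 21.0], 0.52)]
top key_round_top [([467.5, 260.8, 80.4], 0.53)]
top key_square_top [([416.7, 265.2, 85.0], 0.41)]
top key_bar_top [([512.6, 261.4, 85.7], 0.38)]
top unit_drawer0_handle [([512.6, 261.0, 84.7], 0.19)]
```

View pics/t_side.png

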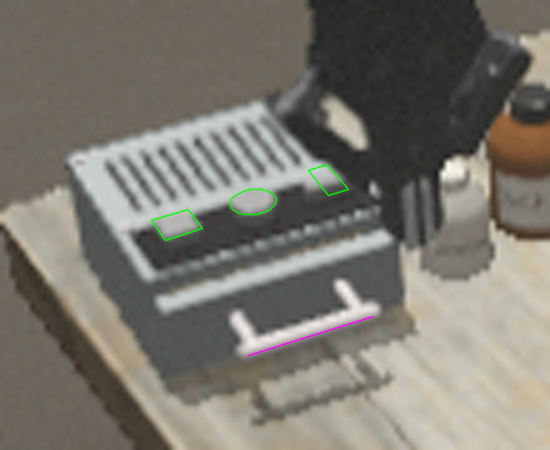

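View pics/t_top.png

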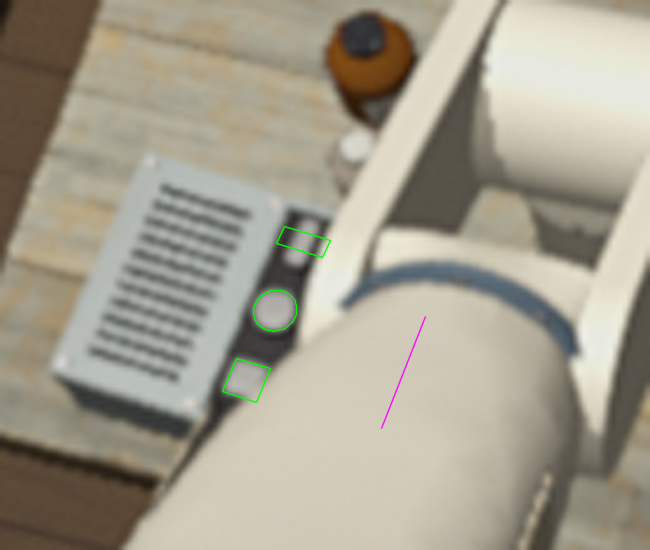

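The side and top pictures show the drawer shut: the handle lies on the modelled shut line, around (310,335) in the side crop. The round key at (253,202) and both other keys are up, and the arm is clear.

```bash
python3 -c "
from rig import r,sense
print(r.sign_off()); print(sense()['clock'])"
```

```text
the job is handed in; nothing more can be done
None
the job is handed in; nothing more can be done
```

I handed the job in at about 22 s of the 64 s allowed, with every step carried out. The sign-off gives no verdict.

- **Dish:** I picked the brass dish out of the middle of the row, kept it level, and lowered it onto the drawer floor. I pressed about 30 N there for a moment, backed off to 5.5 N, then let go. The pictures showed it lying flat, about 13 mm in front of the drawer's centre, well inside the limits.
- **Drawer:** I pushed it by the handle until it hit its stop, where the force rose to 18 N. The networks put the handle at y ≈ 191 mm; 190 mm is what fully shut should give.
- **Round key:** I pressed it straight down in 0.8 mm steps. The force rose to 6.7 N, then fell to 3.2 N at roughly 5 mm, so it clicked. I then let it back up.
- **Last checks:** All three keys looked up, the handle was on the shut line, and the arm touched nothing. I never saw the inside of the shut drawer, so the dish's final place rests on the check made before shutting it.
- **Disagreements:**
  - The networks' key heights after release scattered between 80 and 87 mm, which is about their usual error.
  - The bar key looked turned in the top view compared with the description.
  - The row was half hidden by the lamp in the side view, so I found the dish mainly from the top camera.
  - I did not re-measure the larger dish, loupe or pot at the end. I felt no contact near them.

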